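# Find the spindle with bearing play and tag it

## Robot

A 6-joint arm with a two-finger parallel gripper is mounted at the origin on the work surface. World frame = base frame: x ahead of the robot, y to its left, z up, the work surface at z = 0. Lengths are in m, angles in rad, forces in N, time in s.
With the tool pointing down it reaches from about 0.35 to 0.775 m from the base axis. Payload 5.5 kg.
Tool frame: the origin (TCP) lies midway between the tips of the shut fingers; the grasp point (between the pads) lies 19 mm behind it; y points along the fingers, z is the direction in which the jaws open and shut, and the axes are right-handed (so a half turn about y gives the same grasp; the last joint's range is limited). The gripper opens to 85 mm and grips with 20 to 120 N. Pads are 22 mm wide; open, the fingers measure 114 mm over their backs; the gripper's body (76 mm by 85 mm) begins 54 mm behind the grasp point. The pads swing forward as they close: fully open they stand 13 mm farther back than shut.
Start: joints at [-0.14, 0.313, 0.046, 1.304, 0, 1.431], TCP at [0.575, -0, 0.231] pointing down, gripper open.
Joint ranges: [-2.76, 2.76], [-0.86, 1.69], [-1.03, 1.26], [-2.2, 2.34], [-1.47, 1.5], [-3.14, 3.14]. Speed limits (rad/s): [2.57, 2.57, 3.14, 3.14, 3.14, 3.14].

## Interface

Orientations are given as [roll, pitch, yaw] about the fixed x, y, z axes, in that order (R = Rz(yaw) Ry(pitch) Rx(roll)).
In Python, from rig import * gives the robot as it stands.
- The arm moves only by the tool drive_tool, never from a script. Its argument "plan" is a list of rows, each an object of numbers: "ax", "ay", "az": the turn, a rotation vector about the tool's x, y, z in degrees; "x", "y", "z": the shift along the tool's x, y, z in m; "fingers": the finger opening in m, from 0 to 0.0854. In form: [{"ax": .., "ay": .., "az": .., "x": .., "y": .., "z": .., "fingers": ..}, ...]. A call has 1 to 20 rows; each row is the pose to reach, as a shift and turn from the pose measured when the call began, along the tool's axes at that moment; what a row does not reach only later rows make up. A row lasts 1/10 s, in which the tool goes at most 50 mm and 8.59 degrees, less where a joint would pass 70% of its speed; a pose out of reach is approached as far as the arm can. A call with a gripper value outside its range is refused whole. The fingers move at their own pace and stop on an object; "newtons" is the grip in N (left out, the last holds). Time passes only in rows, so rows that repeat a pose let the fingers close. It gives the time, the measured TCP pose, the force and the opening at its end, in the units of the state.
- observe(): the state, without advancing time (a new reading comes with each control period).
- grab_frame(name): name is "scene" or "side" or "wrist"; returns a dict with "color" (480x640x3 uint8, red, green, blue), "fx", "fy", "cx", "cy" (pixels), "dist" ([k1, k2, p1, p2, k3] as OpenCV has them; the pictures are not rectified), "R" (3x3) and "t" (3): a world point X has camera coordinates R X + t; the wrist camera has in their place "tool_from_camera" (4x4, takes a point from camera to tool coordinates, whose origin is the TCP and whose axes are the tool frame's). Camera axes: x right, y down, z forward; pixel columns grow to the right and rows downward; lengths in m; the calibration is good to about 2 mm. A picture is of the moment at which its call begins: read the wrist's pose just before it. There is no depth.
- hand_in(): hands the job in, once; it reports no verdict.
The state is a dict: "t": time; "joint_pos": joint angles; "qvel": joint speeds; "joint_torque": joint torques, N m; "ee_pos": TCP position; "orientation": TCP orientation; "ft_force": force on the tool from outside, world axes, zero at the start; "ft_torque": the same for the moment, N m; "finger_gap": opening from 0.0 (shut) to 1.0 (fully open).
Only numpy, scipy, OpenCV 4.12 (cv2) and the standard library are available. Lean on these libraries where they do the work, as an engineer would, in place of code of your own. Each camera call takes 0.05 s, during which the arm holds its last target.

## Task

One of the three handwheel spindles has a worn bearing; they look alike, so rock the wheels side to side along their axles by pushing at the top of the rim, gently (clearly less than 25 N, without clamping the rim), and feel which one has play. Put the brass ring down over the pin on that spindle's bearing block so that it lies flat on the block, then, with the ring on, rock that wheel once more through its full play to confirm, first towards its pin and then away from it, staying a moment at each end. Let the wheel spring back upright, leave the ring there and disturb nothing else on the bench.

Things in the scene. Friction and masses are not known exactly. Their poses are not given: they have to be found in the camera images.
- tag: The fault tag: a plain brass ring lying flat on the bench in front of the stands, 40 mm outside and 24 mm inside diameter, 14 mm thick (high), 60 g. Origin: centre of its underside; z is the ring's axis.
- stand_a: Fixed spindle stand, one of three alike. Origin on the bench, z up, y along the axle. Base 120 (x) x 150 (y) x 10 mm. At y -30 mm an upright spoked aluminium handwheel, 160 mm diameter, rim 16 mm wide, axle 95 mm up, rim top 175 mm up. At y +45 mm the grey bearing block, 50 x 50 mm, top 125 mm up, with an upright steel pin, 10 mm diameter, 30 mm tall, on its top.
- rimtop_a (a point): The topmost point of the rim of stand_a's wheel when the wheel stands upright, midway across the rim's 16 mm width (fixed to the stand; it does not follow the wheel).
- pinfoot_a (a point): Foot of the steel pin of stand_a: centre of the bearing block's top face, 125 mm above the bench. The tag's underside lies at this height when it is seated.
- wheel_a (a joint): Lean of stand_a's wheel about its hub, rad: 0 upright, + = rim top towards the pin (stand's +y). A light seal springs it back. If the bearing is worn it leans freely 0.10 rad each way (8 mm at the rim top) against at most 2.5 N, then a firm stop; if sound it gives only 0.01 to 0.03 rad under a 6 N push and is stiff.
- rim_a: The wheel of stand_a itself (160 mm diameter, rim 16 mm wide, about 0.35 kg), free to spin on its axle. Origin: hub centre, y along the axle.
- stand_b: Fixed spindle stand, one of three alike. Origin on the bench, z up, y along the axle. Base 120 (x) x 150 (y) x 10 mm. At y -30 mm an upright spoked aluminium handwheel, 160 mm diameter, rim 16 mm wide, axle 95 mm up, rim top 175 mm up. At y +45 mm the grey bearing block, 50 x 50 mm, top 125 mm up, with an upright steel pin, 10 mm diameter, 30 mm tall, on its top.
- rimtop_b (a point): The topmost point of the rim of stand_b's wheel when the wheel stands upright, midway across the rim's 16 mm width (fixed to the stand; it does not follow the wheel).
- pinfoot_b (a point): Foot of the steel pin of stand_b: centre of the bearing block's top face, 125 mm above the bench. The tag's underside lies at this height when it is seated.
- wheel_b (a joint): Lean of stand_b's wheel about its hub, rad: 0 upright, + = rim top towards the pin (stand's +y). A light seal springs it back. If the bearing is worn it leans freely 0.10 rad each way (8 mm at the rim top) against at most 2.5 N, then a firm stop; if sound it gives only 0.01 to 0.03 rad under a 6 N push and is stiff.
- rim_b: The wheel of stand_b itself (160 mm diameter, rim 16 mm wide, about 0.35 kg), free to spin on its axle. Origin: hub centre, y along the axle.
- stand_c: Fixed spindle stand, one of three alike. Origin on the bench, z up, y along the axle. Base 120 (x) x 150 (y) x 10 mm. At y -30 mm an upright spoked aluminium handwheel, 160 mm diameter, rim 16 mm wide, axle 95 mm up, rim top 175 mm up. At y +45 mm the grey bearing block, 50 x 50 mm, top 125 mm up, with an upright steel pin, 10 mm diameter, 30 mm tall, on its top.
- rimtop_c (a point): The topmost point of the rim of stand_c's wheel when the wheel stands upright, midway across the rim's 16 mm width (fixed to the stand; it does not follow the wheel).
- pinfoot_c (a point): Foot of the steel pin of stand_c: centre of the bearing block's top face, 125 mm above the bench. The tag's underside lies at this height when it is seated.
- wheel_c (a joint): Lean of stand_c's wheel about its hub, rad: 0 upright, + = rim top towards the pin (stand's +y). A light seal springs it back. If the bearing is worn it leans freely 0.10 rad each way (8 mm at the rim top) against at most 2.5 N, then a firm stop; if sound it gives only 0.01 to 0.03 rad under a 6 N push and is stiff.
- rim_c: The wheel of stand_c itself (160 mm diameter, rim 16 mm wide, about 0.35 kg), free to spin on its axle. Origin: hub centre, y along the axle.
- spool: Bystander, to be left where it is: a plain solid wooden plug, 38 mm diameter, 30 mm tall. Origin: about the centre of its underside or its handle.
- oil: Bystander, to be left where it is: an amber oil bottle, 38 mm diameter, 100 mm tall. Origin: about the centre of its underside or its handle.
- parts_box: Bystander, to be left where it is: an open cardboard box, 70 by 60 by 50 mm. Origin: about the centre of its underside or its handle.
- hammer: Bystander, to be left where it is: a hammer lying on the bench. Origin: about the centre of its underside or its handle.
- screwdriver: Bystander, to be left where it is: a screwdriver lying on the bench. Origin: about the centre of its underside or its handle.

How it is judged:
By the outcome, as a careful person would: the job done as asked, in the order asked, and still so for the second after the job is handed in, with the robot touching nothing.
It also fails if it takes over 72 s, if anything falls off the work surface, if the arm or the gripper's body presses on something with over 40 N, if the wrist force passes 120 N, or if a joint passes its speed limit or range.

## Working session

There is one attempt and no reset: what is moved stays moved. The work goes in short steps, Python scripts to look and compute and a tool call to move; the robot and the scene stay as the last step left them, time stands still between calls to the robot, and variables do not carry over. Pictures are saved under pics/ and viewed, and the job is handed in when it is done.

Besides the shell and the picture viewer there is one more tool, called after "Request:" as name(argument=value, ...), one argument or row to a line, values as JSON. drive_tool: Moves the arm, as the interface text tells. Its arguments: {"type":"object","properties":{"plan":{"type":"array","items":{"type":"object","properties":{"ax":{"type":"number"},"ay":{"type":"number"},"az":{"type":"number"},"x":{"type":"number"},"y":{"type":"number"},"z":{"type":"number"},"fingers":{"type":"number"}}}},"newtons":{"type":"number"}},"required":["plan"]}

```bash
ls; mkdir -p pics; python3 - <<'E'
from rig import *
import cv2
print(observe())
for n in ["scene","side","wrist"]:
    f=grab_frame(n)
    cv2.imwrite(f"pics/{n}0.png",f["color"][:,:,::-1])
    print(n,{k:v for k,v in f.items() if k!="color"})
E
```

```text
pics
{'t': 0.0, 'joint_pos': array([-1.39592727e-01,  3.13985305e-01,  4.49315917e-02,  1.30358525e+00,
       -3.95621806e-05,  1.43121155e+00]), 'qvel': array([-0.0006874 , -0.00212226, -0.00140289,  0.00047999, -0.00074298,
        0.00032627]), 'joint_torque': array([-2.90074182e-03, -4.80629075e+01,  2.98531097e+01,  1.95313990e-02,
       -3.83516899e-04, -4.27451073e-05]), 'ee_pos': array([5.74470523e-01, 5.69552328e-05, 2.30398080e-01]), 'orientation': array([-1.57262655e+00,  2.17192581e-04, -1.57080444e+00]), 'ft_force': array([ 0.17086033, -0.60819081,  0.0123511 ]), 'ft_torque': array([-0.01037887,  0.00974315, -0.03480325]), 'finger_gap': 0.9997415771202096}
scene {'fx': 451.2170023782677, 'fy': 451.2170023782677, 'cx': 318.84089379541473, 'cy': 237.5832657948142, 'dist': array([-0.07012304,  0.        ,  0.        ,  0.        ,  0.        ]), 'R': array([[ 0.82457589,  0.56559203,  0.01342574],
       [ 0.41659164, -0.59095012, -0.6908179 ],
       [-0.38278716,  0.57522483, -0.72290413]]), 't': array([-0.41945796, -0.14144407,  1.30968551])}
side {'fx': 441.6958126504
[... 214 characters left out ...]
,
       [-0.11007275,  0.6981167 , -0.7074723 ],
       [ 0.1067964 , -0.69936933, -0.70673691]]), 't': array([0.53659135, 0.16834435, 0.98366186])}
wrist {'fx': 425.4568300252269, 'fy': 425.4568300252269, 'cx': 319.2705658572519, 'cy': 236.2461586932357, 'dist': array([-0.04798281,  0.        ,  0.        ,  0.        ,  0.        ]), 'tool_from_camera': array([[ 2.80339344e-04,  9.48494762e-01,  3.16792688e-01,
        -8.23517825e-02],
       [-1.23589889e-04, -3.16792665e-01,  9.48494803e-01,
        -1.42710299e-01],
       [ 9.99999953e-01, -3.05052785e-04,  2.84149145e-05,
        -1.25910712e-03],
       [ 0.00000000e+00,  0.00000000e+00,  0.00000000e+00,
         1.00000000e+00]])}
```

View pics/scene0.png

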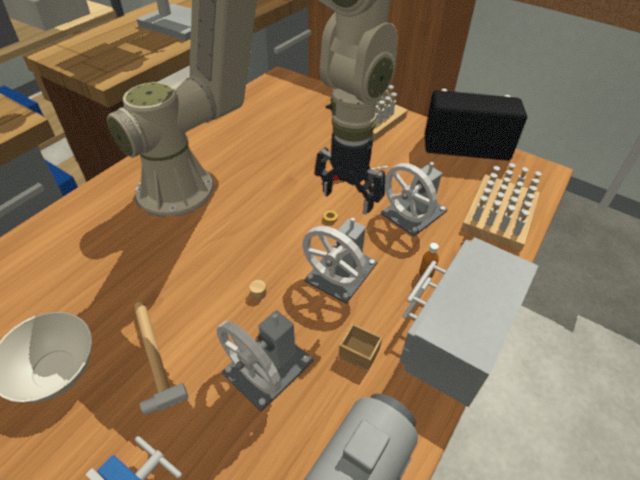

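View pics/side0.png

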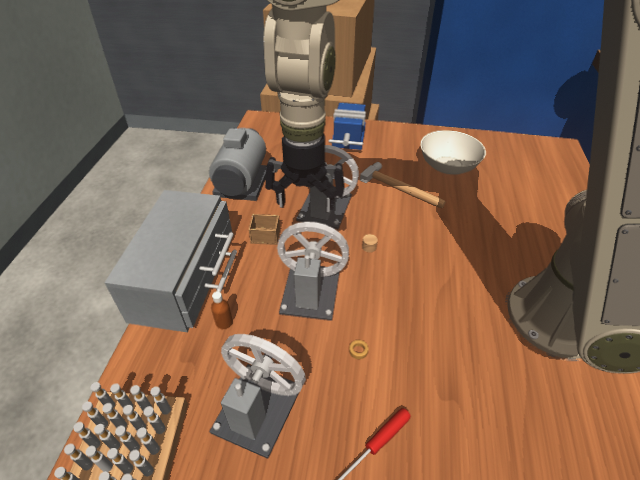

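View pics/wrist0.png

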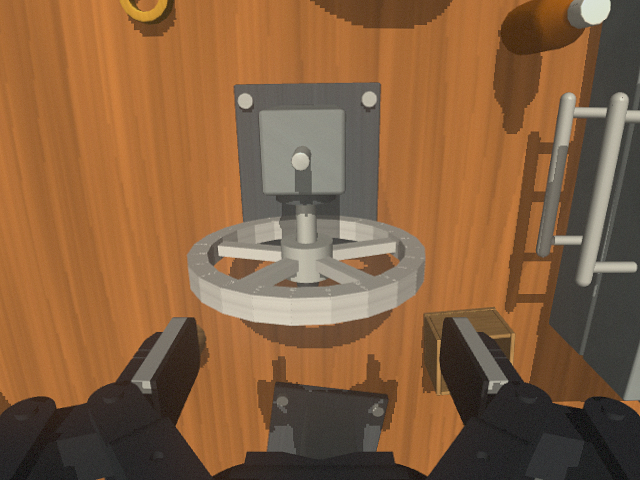

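```bash
python3 - <<'E'
import cv2
a=cv2.imread("pics/scene0.png"); b=cv2.imread("pics/side0.png")
def crop(im,x,y,w,h,s,n):
    c=cv2.resize(im[y:y+h,x:x+w],None,fx=s,fy=s,interpolation=cv2.INTER_CUBIC)
    for i in range(0,w,20): cv2.putText(c,str(x+i),(i*s,8),0,.3,(0,255,255)); cv2.line(c,(i*s,0),(i*s,h*s),(0,255,255),1) if 0 else None
    for j in range(0,h,20): cv2.putText(c,str(y+j),(0,j*s+4),0,.3,(0,255,255))
    cv2.imwrite(n,c)
crop(a,290,150,160,150,5,"pics/sc1.png")
crop(a,200,270,160,140,5,"pics/sc2.png")
crop(b,200,210,200,150,4,"pics/sd1.png")
crop(b,200,320,200,150,4,"pics/sd2.png")
E
```

```text
(no output)
```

View pics/sc1.png

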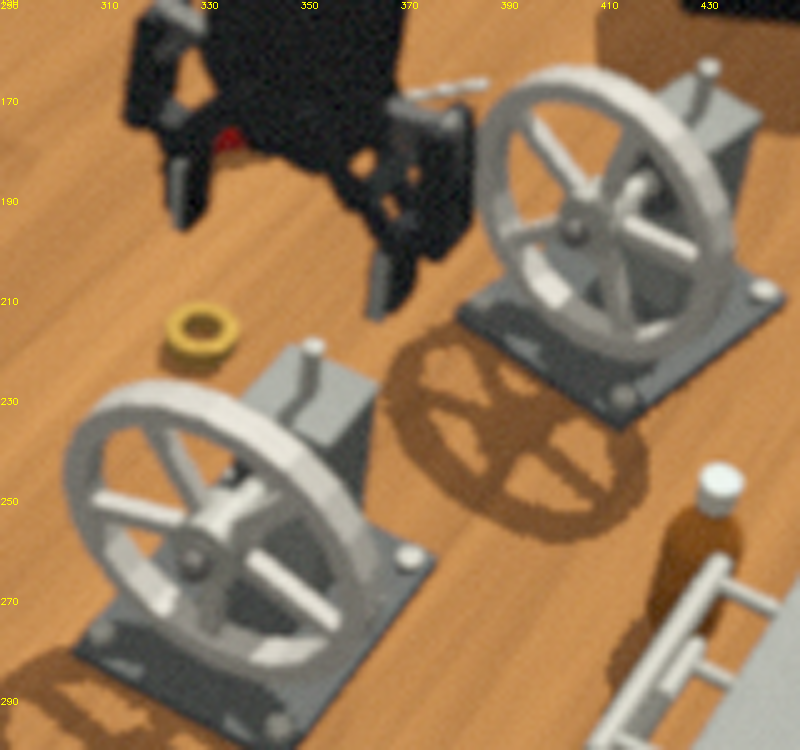

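View pics/sc2.png

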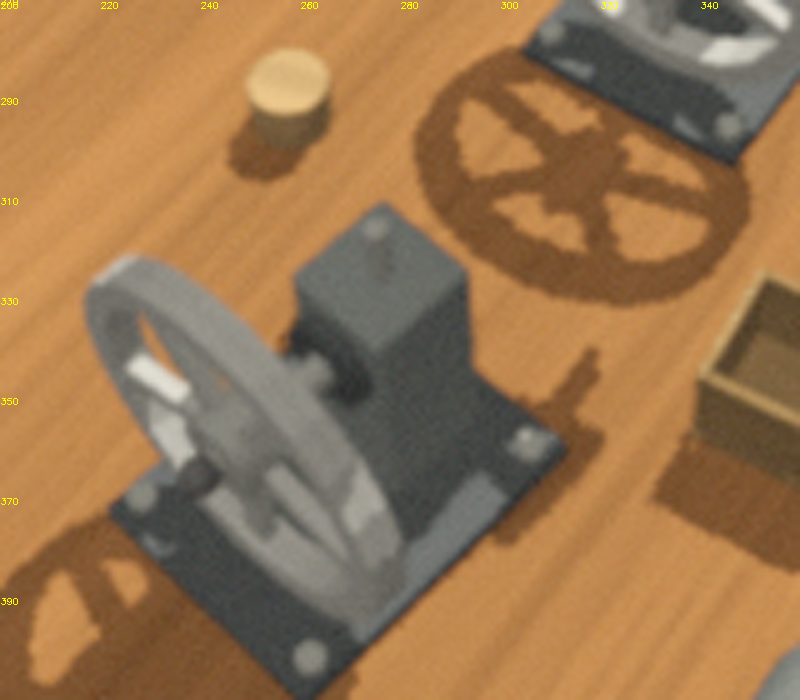

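View pics/sd1.png

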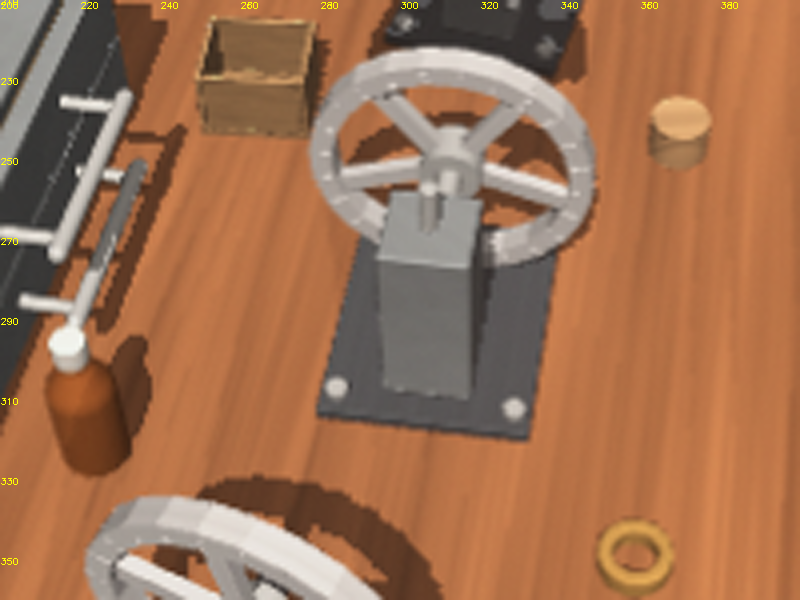

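View pics/sd2.png

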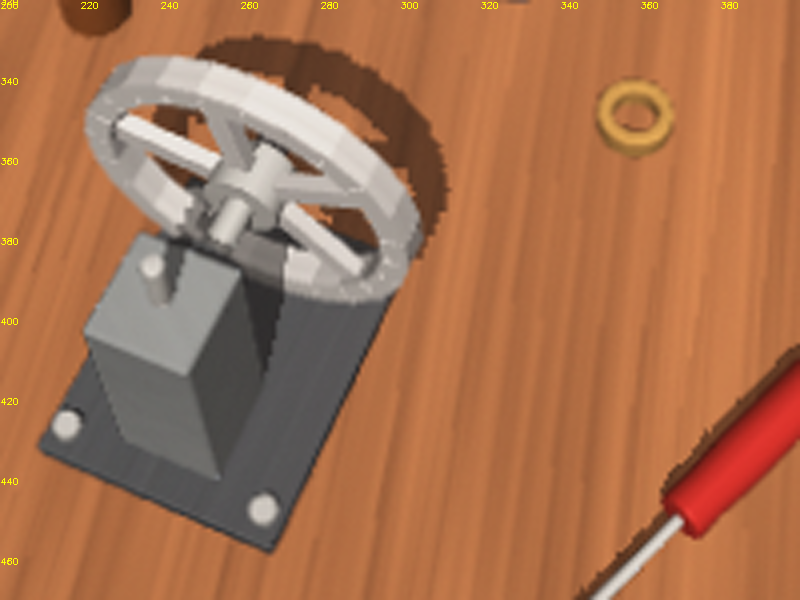

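```bash
cat > h.py <<'E'
import numpy as np, cv2, json
C={'scene':dict(K=np.array([[451.2170023782677,0,318.84089379541473],[0,451.2170023782677,237.5832657948142],[0,0,1]]),d=np.array([-0.07012304,0,0,0,0.]),R=np.array([[0.82457589,0.56559203,0.01342574],[0.41659164,-0.59095012,-0.6908179],[-0.38278716,0.57522483,-0.72290413]]),t=np.array([-0.41945796,-0.14144407,1.30968551])),
'side':dict(K=np.array([[441.6958126504357,0,321.1428264309806],[0,441.6958126504357,240.32810292235328],[0,0,1]]),d=np.array([-0.06757625,0,0,0,0.]),R=np.array([[-0.98816928,-0.15334797,0.00242515],[-0.11007275,0.6981167,-0.7074723],[0.1067964,-0.69936933,-0.70673691]]),t=np.array([0.53659135,0.16834435,0.98366186]))}
def ray(c,p):
    c=C[c]; q=cv2.undistortPoints(np.array([[p]],float),c['K'],c['d'])[0,0]
    return -c['R'].T@c['t'], c['R'].T@np.array([q[0],q[1],1])
def onz(c,p,z):
    o,d=ray(c,p); return o+d*(z-o[2])/d[2]
def proj(c,X):
    c=C[c]; return cv2.projectPoints(np.array([X],float),cv2.Rodrigues(c['R'])[0],c['t'],c['K'],c['d'])[0][0,0]
E
python3 - <<'E'
from h import *
np.set_printoptions(precision=4,suppress=True)
D={'P':dict(pin=[('scene',(431.8,163.4)),('side',(238,386.5))],base=[('scene',[(381.4,212.4),(414,236),(447,209.6)]),('side',[(209.5,431.2),(267.5,458)])],blk=('side',[(234.5,378.5),(260.5,387.5),(246.8,413.8),(221.5,402.5)])),
'M':dict(pin=[('scene',(352.8,219)),('side',(307.2,256.8))],base=[('scene',[(305,280.4),(348,302.6),(377,262.4)]),('side',[(279.5,313.2),(332,319.5)])],blk=('side',[(297.5,258.2),(320,260.8),(318,275.5),(294.5,274.2)])),
'N':dict(pin=[('scene',(275.2,315.6))],base=[('scene',[(222,372),(261,410),(313.4,359.4)])],blk=('scene',[(276.4,310.6),(293.6,324),(275.6,339.6),(259.2,325)]))}
for k,v in D.items():
    print(k,'pin',*[onz(c,p,.155)[:2] for c,p in v['pin']])
    for c,l in v['base']:
        P=np.array([onz(c,p,.01)[:2] for p in l]); print(' base',c,P.tolist() if 0 else P.round(4).tolist(), [np.linalg.norm(a-b).round(4) for a,b in zip(P,P[1:])])
        for a,b in zip(P,P[1:]): print('   edge deg',np.degrees(np.arctan2(*(b-a)[::-1])).round(1))
        if len(P)==3: print('  centre',(P[0]+P[2])/2)
    c,l=v['blk']; P=np.array([onz(c,p,.125)[:2] for p in l]); print(' blk c',P.mean(0),[np.linalg.norm(a-b).round(4) for a,b in zip(P,P[1:])],[np.degrees(np.arctan2(*(b-a)[::-1])).round(1) for a,b in zip(P,P[1:])])
print('ring',onz('scene',(330.6,216.4),.014),onz('side',(359,349),.014))
E
```

```text
P pin [0.6241 0.3431] [0.6235 0.3481]
 base scene [[0.5452, 0.2504], [0.6592, 0.2207], [0.6897, 0.3671]] [np.float64(0.1178), np.float64(0.1496)]
   edge deg -14.6
   edge deg 78.2
  centre [0.6175 0.3088]
 base side [[0.6902, 0.3745], [0.5751, 0.4032]] [np.float64(0.1186)]
   edge deg 166.0
 blk c [0.6228 0.3486] [np.float64(0.0482), np.float64(0.0487), np.float64(0.0472)] [np.float64(169.5), np.float64(77.4), np.float64(-14.3)]
M pin [0.5652 0.0483] [0.5639 0.0528]
 base scene [[0.5115, -0.0625], [0.6293, -0.0585], [0.6242, 0.0853]] [np.float64(0.1179), np.float64(0.1438)]
   edge deg 2.0
   edge deg 92.1
  centre [0.5679 0.0114]
 base side [[0.6211, 0.0978], [0.5041, 0.0963]] [np.float64(0.117)]
   edge deg -179.3
 blk c [0.5637 0.054 ] [np.float64(0.0482), np.float64(0.0408), np.float64(0.0483)] [np.float64(-179.9), np.float64(93.2), np.float64(4.8)]
N pin [ 0.5824 -0.2532]
 base scene [[0.5115, -0.351], [0.6262, -0.3668], [0.6466, -0.2212]] [np.float64(0.1158), np.float64(0.1471)]
   edge deg -7.9
   edge deg 82.0
  centre [ 0.5791 -0.2861]
 blk c [ 0.5826 -0.2533] [np.float64(0.0458), np.float64(0.0467), np.float64(0.0454)] [np.float64(-6.7), np.float64(-98.6), np.float64(171.1)]
ring [0.4422 0.1528 0.014 ] [0.4387 0.1632 0.014 ]
```

Request:
drive_tool(
  plan=[
    {"ay": -8, "x": 0.012, "z": -0.004, "fingers": 0.04},
    {"ay": -16, "x": 0.024, "z": -0.007, "fingers": 0.04},
  ],
)

```text
invalid input
```

```bash
python3 - <<'E'
from rig import *
s=observe();print(s['t'],s['joint_pos'],s['ee_pos'],s['orientation'],s['ft_force'],s['finger_gap'])
E
```

```text
0.15 [-1.39588514e-01  3.13838031e-01  4.52926279e-02  1.30359578e+00
 -2.09002255e-05  1.43121897e+00] [5.74644330e-01 4.06126914e-05 2.30629493e-01] [-1.57213101e+00  1.66405182e-04 -1.57080758e+00] [ 0.10069724  0.06928086 -0.09118164] 1.0025640097021318
```

Request:
drive_tool(
  plan=[
    {"ax": 0, "ay": -8, "az": 0, "x": 0.012, "y": 0, "z": -0.004, "fingers": 0.04},
    {"ax": 0, "ay": -16, "az": 0, "x": 0.024, "y": 0, "z": -0.007, "fingers": 0.04},
  ],
)

```text
t: 0.35
ee_pos: [0.5672, -0.0239, 0.2301]
orientation: [-1.573, 0.001, -1.285]
ft_force: [-0.7, -0.1, 0.8]
finger_gap: 0.691
```

```bash
python3 - <<'E'
from rig import *
s=observe();print(s['t'],s['joint_pos'],s['ee_pos'],s['orientation'],s['ft_force'],s['finger_gap'])
E
```

```text
0.35 [-1.83427672e-01  3.01411545e-01  2.67567043e-02  1.29866550e+00
 -8.68280778e-05  1.10159672e+00] [ 0.56720379 -0.02388519  0.23008021] [-1.57308683e+00  1.06384269e-03 -1.28502550e+00] [-0.69052053 -0.13691099  0.76326306] 0.691418505222511
```

Request:
drive_tool(
  plan=[
    {"ax": 0, "ay": -8.5, "az": 0, "x": 0, "y": 0, "z": 0, "fingers": 0.04},
    {"ax": 0, "ay": -17, "az": 0, "x": 0, "y": 0, "z": 0, "fingers": 0.04},
    {"ax": 0, "ay": -25.5, "az": 0, "x": 0, "y": 0, "z": 0, "fingers": 0.04},
    {"ax": 0, "ay": -34, "az": 0, "x": 0, "y": 0, "z": 0, "fingers": 0.04},
    {"ax": 0, "ay": -42.5, "az": 0, "x": 0, "y": 0, "z": 0, "fingers": 0.04},
    {"ax": 0, "ay": -51, "az": 0, "x": 0, "y": 0, "z": 0, "fingers": 0.04},
    {"ax": 0, "ay": -59.5, "az": 0, "x": 0, "y": 0, "z": 0, "fingers": 0.04},
    {"ax": 0, "ay": -68, "az": 0, "x": 0, "y": 0, "z": 0, "fingers": 0.04},
    {"ax": 0, "ay": -76, "az": 0, "x": 0, "y": 0, "z": 0, "fingers": 0.04},
    {"ax": 0, "ay": -76, "az": 0, "x": 0, "y": 0, "z": 0, "fingers": 0.04},
  ],
)

```text
t: 1.35
ee_pos: [0.567, -0.0238, 0.2297]
orientation: [-1.57, 0.003, 0.042]
ft_force: [-0.6, -0.5, 0.3]
finger_gap: 0.47
```

```bash
python3 - <<'E'
from rig import *
import cv2
s=observe();print(s['t'],s['joint_pos'],s['ee_pos'],s['orientation'],s['ft_force'],s['finger_gap'])
for n in ['wrist','side','scene']: cv2.imwrite(f'pics/{n}1.png',grab_frame(n)['color'][:,:,::-1])
E
```

```text
1.35 [-1.83404816e-01  3.01690029e-01  2.63014383e-02  1.29868039e+00
 -6.54721317e-05 -2.25220889e-01] [ 0.56697513 -0.02382319  0.22973802] [-1.57012929  0.00320463  0.04181725] [-0.61913973 -0.53929239  0.25879363] 0.4699951924482343
```

View pics/wrist1.png

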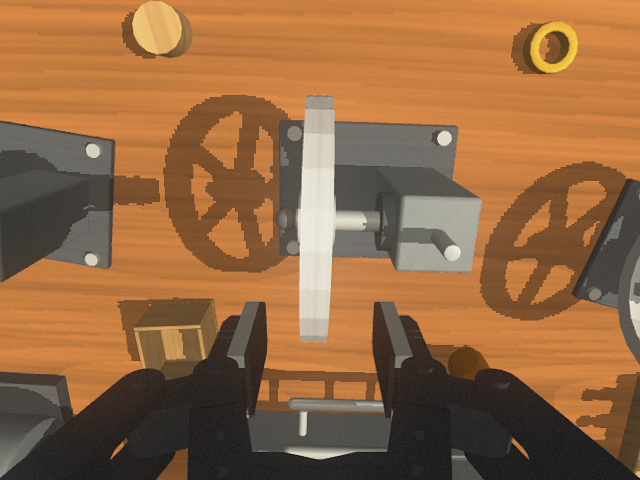

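```bash
cat >> h.py <<'E'
from scipy.spatial.transform import Rotation as Ro
KW=np.array([[425.4568300252269,0,319.2705658572519],[0,425.4568300252269,236.2461586932357],[0,0,1]]);DW=np.array([-0.04798281,0,0,0,0.])
TC=np.array([[2.80339344e-04,9.48494762e-01,3.16792688e-01,-8.23517825e-02],[-1.23589889e-04,-3.16792665e-01,9.48494803e-01,-1.42710299e-01],[9.99999953e-01,-3.05052785e-04,2.84149145e-05,-1.25910712e-03],[0,0,0,1]])
def won(pos,ori,p,z):
    R=Ro.from_euler('xyz',ori).as_matrix(); q=cv2.undistortPoints(np.array([[p]],float),KW,DW)[0,0]
    o=R@TC[:3,3]+pos; d=R@TC[:3,:3]@np.array([q[0],q[1],1]); return o+d*(z-o[2])/d[2]
E
python3 - <<'E'
from h import *
np.set_printoptions(precision=4,suppress=True)
pos=[0.56697513,-0.02382319,0.22973802];ori=[-1.57012929,0.00320463,0.04181725]
im=cv2.imread('pics/wrist1.png');hsv=cv2.cvtColor(im,cv2.COLOR_BGR2HSV)
m=cv2.inRange(hsv[0:90,500:600],(20,120,120),(32,255,255));ys,xs=np.nonzero(m)
pts=np.c_[xs+500,ys].astype(np.int32);(c,s,a)=cv2.minAreaRect(cv2.convexHull(pts));print('ring px',c,s,len(xs))
print('ring',won(pos,ori,c,.012),'pin',won(pos,ori,(453,253),.155),'rim',won(pos,ori,(320,97),.175-.04))
E
```

```text
ring px (554.0, 46.5) (49.0, 46.0) 978
ring [0.4376 0.1568 0.012 ] pin [0.5637 0.0483 0.155 ] rim [ 0.4855 -0.028   0.135 ]
```

Request:
drive_tool(
  plan=[
    {"ax": 0, "ay": 0, "az": 0, "x": 0, "y": 0.03, "z": 0, "fingers": 0.04},
    {"ax": 0, "ay": 0, "az": 0, "x": 0, "y": 0.055, "z": 0, "fingers": 0.04},
    {"ax": 0, "ay": 0, "az": 0, "x": 0, "y": 0.07, "z": 0, "fingers": 0.04},
    {"ax": 0, "ay": 0, "az": 0, "x": 0, "y": 0.074, "z": 0, "fingers": 0.04},
    {"ax": 0, "ay": 0, "az": 0, "x": 0, "y": 0.074, "z": 0, "fingers": 0.04},
  ],
)

```text
t: 2.0
ee_pos: [0.5665, -0.0237, 0.1555]
orientation: [-1.57, 0.004, 0.037]
ft_force: [-0.6, -0.4, 0.1]
finger_gap: 0.468
```

```bash
python3 - <<'E'
from rig import *
import cv2
s=observe();print(s['t'],s['ee_pos'],s['orientation'],s['ft_force'],s['finger_gap'])
for n in ['wrist','side']: cv2.imwrite(f'pics/{n}2.png',grab_frame(n)['color'][:,:,::-1])
im=cv2.imread('pics/side2.png')[150:330,200:420];cv2.imwrite('pics/side2c.png',cv2.resize(im,None,fx=3.5,fy=3))
E
```

```text
2.0 [ 0.56648216 -0.02372887  0.15546121] [-1.56992773  0.00413506  0.03747476] [-0.55680153 -0.39520099  0.07416427] 0.4681204139683788
```

View pics/wrist2.png

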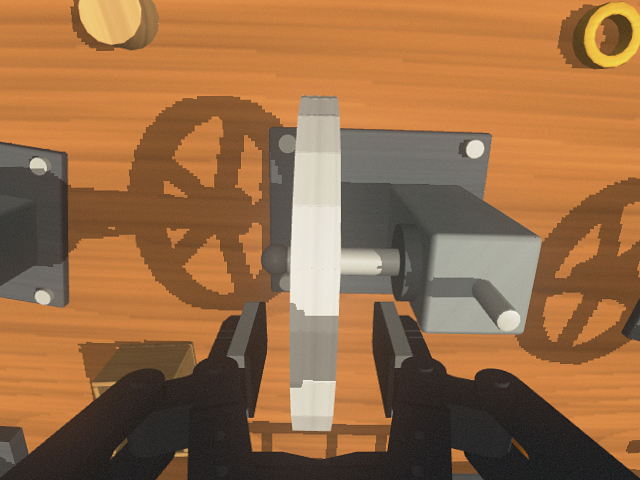

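View pics/side2c.png

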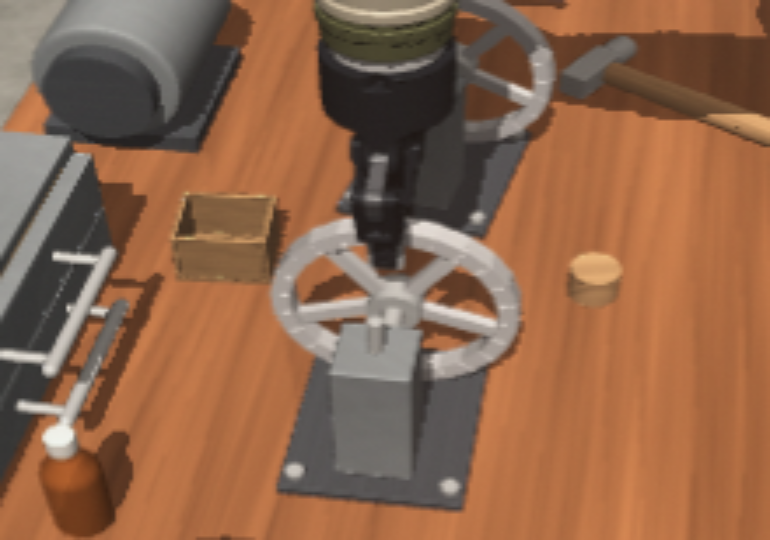

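Request:
drive_tool(
  plan=[
    {"ax": 0, "ay": 0, "az": 0, "x": 0, "y": 0, "z": 0.005, "fingers": 0.04},
    {"ax": 0, "ay": 0, "az": 0, "x": 0, "y": 0, "z": 0.009, "fingers": 0.04},
    {"ax": 0, "ay": 0, "az": 0, "x": 0, "y": 0, "z": 0.011, "fingers": 0.04},
    {"ax": 0, "ay": 0, "az": 0, "x": 0, "y": 0, "z": 0.011, "fingers": 0.04},
  ],
)

```text
t: 2.5
ee_pos: [0.5673, -0.0126, 0.1573]
orientation: [-1.571, 0.001, 0.039]
ft_force: [-0.2, -0.5, 0.2]
finger_gap: 0.467
```

Request:
drive_tool(
  plan=[
    {"ax": 0, "ay": 0, "az": 0, "x": 0, "y": 0, "z": 0.001, "fingers": 0.04},
    {"ax": 0, "ay": 0, "az": 0, "x": 0, "y": 0, "z": 0.0015, "fingers": 0.04},
    {"ax": 0, "ay": 0, "az": 0, "x": 0, "y": 0, "z": 0.0015, "fingers": 0.04},
  ],
)

```text
t: 2.8
ee_pos: [0.5673, -0.0112, 0.1574]
orientation: [-1.571, 0.001, 0.038]
ft_force: [0.7, -1.4, 1.1]
finger_gap: 0.47
```

Request:
drive_tool(
  plan=[
    {"ax": 0, "ay": 0, "az": 0, "x": 0, "y": 0, "z": 0.001, "fingers": 0.04},
    {"ax": 0, "ay": 0, "az": 0, "x": 0, "y": 0, "z": 0.0015, "fingers": 0.04},
    {"ax": 0, "ay": 0, "az": 0, "x": 0, "y": 0, "z": 0.0015, "fingers": 0.04},
  ],
)

```text
t: 3.1
ee_pos: [0.5673, -0.0098, 0.1574]
orientation: [-1.571, 0.001, 0.038]
ft_force: [0.4, -1.4, 1.2]
finger_gap: 0.471
```

Request:
drive_tool(
  plan=[
    {"ax": 0, "ay": 0, "az": 0, "x": 0, "y": 0, "z": 0.001, "fingers": 0.04},
    {"ax": 0, "ay": 0, "az": 0, "x": 0, "y": 0, "z": 0.0015, "fingers": 0.04},
    {"ax": 0, "ay": 0, "az": 0, "x": 0, "y": 0, "z": 0.0015, "fingers": 0.04},
  ],
)

```text
t: 3.4
ee_pos: [0.5673, -0.0083, 0.1575]
orientation: [-1.572, 0.0, 0.038]
ft_force: [0.1, -1.9, 1.5]
finger_gap: 0.473
```

Request:
drive_tool(
  plan=[
    {"ax": 0, "ay": 0, "az": 0, "x": 0, "y": 0, "z": 0.001, "fingers": 0.04},
    {"ax": 0, "ay": 0, "az": 0, "x": 0, "y": 0, "z": 0.002, "fingers": 0.04},
    {"ax": 0, "ay": 0, "az": 0, "x": 0, "y": 0, "z": 0.002, "fingers": 0.04},
  ],
)

```text
t: 3.7
ee_pos: [0.5673, -0.0068, 0.1575]
orientation: [-1.573, 0.0, 0.038]
ft_force: [-0.5, -3.5, 0.5]
finger_gap: 0.469
```

Request:
drive_tool(
  plan=[
    {"ax": 0, "ay": 0, "az": 0, "x": 0, "y": 0, "z": 0.001, "fingers": 0.04},
    {"ax": 0, "ay": 0, "az": 0, "x": 0, "y": 0, "z": 0.0015, "fingers": 0.04},
    {"ax": 0, "ay": 0, "az": 0, "x": 0, "y": 0, "z": 0.0015, "fingers": 0.04},
  ],
)

```text
t: 4.0
ee_pos: [0.5673, -0.0065, 0.1576]
orientation: [-1.575, 0.0, 0.037]
ft_force: [0.2, -6.6, 0.7]
finger_gap: 0.47
```

```bash
python3 - <<'E'
from rig import *
import cv2
s=observe();print(s['t'],s['ee_pos'],s['orientation'],s['ft_force'],s['finger_gap'])
for n in ['wrist']: cv2.imwrite(f'pics/{n}3.png',grab_frame(n)['color'][:,:,::-1])
E
```

```text
4.0 [ 0.56729738 -0.00654018  0.15757482] [-1.57523284e+00  3.90049648e-04  3.70818469e-02] [ 0.17669463 -6.63619668  0.67117774] 0.4704908568119199
```

View pics/wrist3.png

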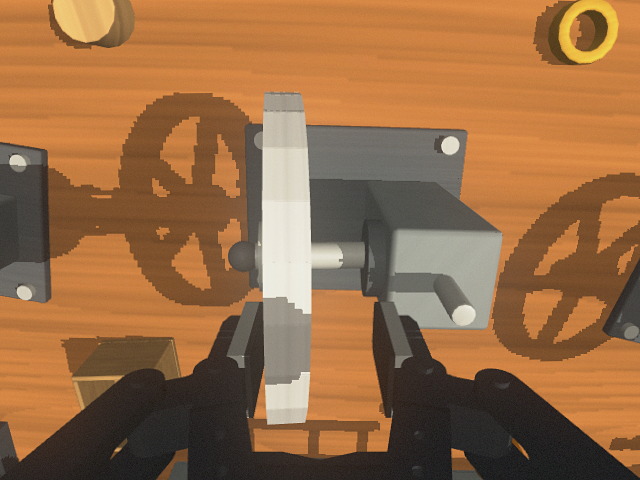

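Request:
drive_tool(
  plan=[
    {"ax": 0, "ay": 0, "az": 0, "x": 0, "y": 0, "z": -0.003, "fingers": 0.04},
    {"ax": 0, "ay": 0, "az": 0, "x": 0, "y": 0, "z": -0.006, "fingers": 0.04},
    {"ax": 0, "ay": 0, "az": 0, "x": 0, "y": 0, "z": -0.01, "fingers": 0.04},
    {"ax": 0, "ay": 0, "az": 0, "x": 0, "y": 0, "z": -0.018, "fingers": 0.04},
    {"ax": 0, "ay": 0, "az": 0, "x": 0, "y": 0, "z": -0.025, "fingers": 0.04},
    {"ax": 0, "ay": 0, "az": 0, "x": 0, "y": 0, "z": -0.028, "fingers": 0.04},
    {"ax": 0, "ay": 0, "az": 0, "x": 0, "y": 0, "z": -0.031, "fingers": 0.04},
    {"ax": 0, "ay": 0, "az": 0, "x": 0, "y": 0, "z": -0.034, "fingers": 0.04},
    {"ax": 0, "ay": 0, "az": 0, "x": 0, "y": 0, "z": -0.034, "fingers": 0.04},
  ],
)

```text
t: 4.95
ee_pos: [0.5685, -0.0406, 0.1577]
orientation: [-1.575, 0.0, 0.037]
ft_force: [-1.0, 1.0, 0.5]
finger_gap: 0.467
```

Request:
drive_tool(
  plan=[
    {"ax": 0, "ay": 0, "az": 0, "x": 0, "y": 0, "z": -0.001, "fingers": 0.04},
    {"ax": 0, "ay": 0, "az": 0, "x": 0, "y": 0, "z": -0.002, "fingers": 0.04},
    {"ax": 0, "ay": 0, "az": 0, "x": 0, "y": 0, "z": -0.002, "fingers": 0.04},
  ],
)

```text
t: 5.25
ee_pos: [0.5686, -0.0424, 0.1578]
orientation: [-1.574, 0.0, 0.037]
ft_force: [0.3, 1.6, 0.6]
finger_gap: 0.464
```

Request:
drive_tool(
  plan=[
    {"ax": 0, "ay": 0, "az": 0, "x": 0, "y": 0, "z": -0.001, "fingers": 0.04},
    {"ax": 0, "ay": 0, "az": 0, "x": 0, "y": 0, "z": -0.002, "fingers": 0.04},
    {"ax": 0, "ay": 0, "az": 0, "x": 0, "y": 0, "z": -0.002, "fingers": 0.04},
  ],
)

```text
t: 5.55
ee_pos: [0.5686, -0.0443, 0.1579]
orientation: [-1.574, 0.0, 0.037]
ft_force: [-0.4, 2.0, 1.9]
finger_gap: 0.466
```

Request:
drive_tool(
  plan=[
    {"ax": 0, "ay": 0, "az": 0, "x": 0, "y": 0, "z": -0.001, "fingers": 0.04},
    {"ax": 0, "ay": 0, "az": 0, "x": 0, "y": 0, "z": -0.0015, "fingers": 0.04},
    {"ax": 0, "ay": 0, "az": 0, "x": 0, "y": 0, "z": -0.0015, "fingers": 0.04},
  ],
)

```text
t: 5.85
ee_pos: [0.5687, -0.0451, 0.1579]
orientation: [-1.573, 0.0, 0.038]
ft_force: [0.2, 5.1, 1.7]
finger_gap: 0.472
```

Request:
drive_tool(
  plan=[
    {"ax": 0, "ay": 0, "az": 0, "x": 0, "y": 0, "z": 0.004, "fingers": 0.04},
    {"ax": 0, "ay": 0, "az": 0, "x": 0, "y": 0, "z": 0.01, "fingers": 0.04},
    {"ax": 0, "ay": 0, "az": 0, "x": 0, "y": 0, "z": 0.019, "fingers": 0.04},
    {"ax": 0, "ay": 0, "az": 0, "x": 0, "y": -0.04, "z": 0.019, "fingers": 0.04},
    {"ax": 0, "ay": 0, "az": 0, "x": 0, "y": -0.075, "z": 0.025, "fingers": 0.04},
    {"ax": 0, "ay": 4, "az": 0, "x": 0.01, "y": -0.077, "z": 0.07, "fingers": 0.04},
    {"ax": 0, "ay": 8, "az": 0, "x": 0.018, "y": -0.077, "z": 0.115, "fingers": 0.04},
    {"ax": 0, "ay": 12, "az": 0, "x": 0.026, "y": -0.077, "z": 0.16, "fingers": 0.04},
    {"ax": 0, "ay": 14.5, "az": 0, "x": 0.034, "y": -0.077, "z": 0.205, "fingers": 0.04},
    {"ax": 0, "ay": 14.5, "az": 0, "x": 0.042, "y": -0.077, "z": 0.25, "fingers": 0.04},
    {"ax": 0, "ay": 14.5, "az": 0, "x": 0.048, "y": -0.077, "z": 0.29, "fingers": 0.04},
    {"ax": 0, "ay": 14.5, "az": 0, "x": 0.051, "y": -0.077, "z": 0.314, "fingers": 0.04},
    {"ax": 0, "ay": 14.5, "az": 0, "x": 0.051, "y": -0.077, "z": 0.314, "fingers": 0.04},
  ],
)

```text
t: 7.15
ee_pos: [0.6073, 0.2746, 0.2335]
orientation: [-1.573, 0.0, -0.211]
ft_force: [0.9, -0.1, -0.1]
finger_gap: 0.469
```

```bash
python3 - <<'E'
from rig import *
import cv2
s=observe();print(s['t'],s['ee_pos'],s['orientation'],s['ft_force'],s['finger_gap'])
for n in ['wrist']: cv2.imwrite(f'pics/{n}4.png',grab_frame(n)['color'][:,:,::-1])
E
```

```text
7.15 [0.60727037 0.2746381  0.23345122] [-1.57256408e+00  5.15338837e-05 -2.10731057e-01] [ 0.93250437 -0.08750349 -0.08362825] 0.46938835438432625
```

View pics/wrist4.png

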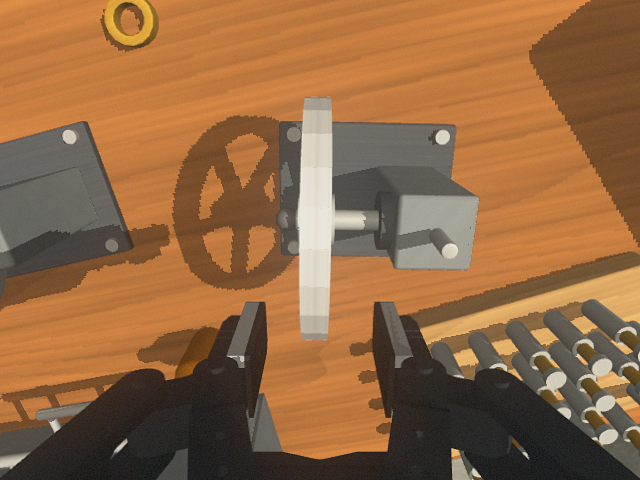

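Request:
drive_tool(
  plan=[
    {"ax": 0, "ay": 0, "az": 0, "x": 0, "y": 0.04, "z": -0.001, "fingers": 0.04},
    {"ax": 0, "ay": 0, "az": 0, "x": 0, "y": 0.07, "z": -0.001, "fingers": 0.04},
    {"ax": 0, "ay": 0, "az": 0, "x": 0, "y": 0.076, "z": -0.001, "fingers": 0.04},
    {"ax": 0, "ay": 0, "az": 0, "x": 0, "y": 0.076, "z": 0.004, "fingers": 0.04},
    {"ax": 0, "ay": 0, "az": 0, "x": 0, "y": 0.076, "z": 0.007, "fingers": 0.04},
    {"ax": 0, "ay": 0, "az": 0, "x": 0, "y": 0.076, "z": 0.009, "fingers": 0.04},
    {"ax": 0, "ay": 0, "az": 0, "x": 0, "y": 0.076, "z": 0.009, "fingers": 0.04},
  ],
)

```text
t: 7.9
ee_pos: [0.6102, 0.2818, 0.1594]
orientation: [-1.572, -0.003, -0.212]
ft_force: [0.8, -0.4, 0.2]
finger_gap: 0.468
```

Request:
drive_tool(
  plan=[
    {"ax": 0, "ay": 0, "az": 0, "x": 0, "y": 0, "z": 0.001, "fingers": 0.04},
    {"ax": 0, "ay": 0, "az": 0, "x": 0, "y": 0, "z": 0.001, "fingers": 0.04},
  ],
)

```text
t: 8.1
ee_pos: [0.6109, 0.2831, 0.1602]
orientation: [-1.571, -0.004, -0.212]
ft_force: [0.2, -0.1, -0.3]
finger_gap: 0.468
```

Request:
drive_tool(
  plan=[
    {"ax": 0, "ay": 0, "az": 0, "x": 0, "y": 0, "z": 0.001, "fingers": 0.04},
    {"ax": 0, "ay": 0, "az": 0, "x": 0, "y": 0, "z": 0.001, "fingers": 0.04},
  ],
)

```text
t: 8.3
ee_pos: [0.611, 0.2839, 0.1603]
orientation: [-1.572, -0.004, -0.212]
ft_force: [0.4, -0.7, 0.2]
finger_gap: 0.468
```

Request:
drive_tool(
  plan=[
    {"ax": 0, "ay": 0, "az": 0, "x": 0, "y": 0.004, "z": 0.001, "fingers": 0.04},
    {"ax": 0, "ay": 0, "az": 0, "x": 0, "y": 0.004, "z": 0.001, "fingers": 0.04},
  ],
)

```text
t: 8.5
ee_pos: [0.6111, 0.2841, 0.1558]
orientation: [-1.573, -0.004, -0.212]
ft_force: [0.0, -3.6, 2.1]
finger_gap: 0.471
```

Request:
drive_tool(
  plan=[
    {"ax": 0, "ay": 0, "az": 0, "x": 0, "y": 0.002, "z": 0.001, "fingers": 0.04},
    {"ax": 0, "ay": 0, "az": 0, "x": 0, "y": 0.002, "z": 0.001, "fingers": 0.04},
  ],
)

```text
t: 8.7
ee_pos: [0.6112, 0.2842, 0.1535]
orientation: [-1.575, -0.004, -0.213]
ft_force: [-0.8, -4.4, 1.1]
finger_gap: 0.468
```

Request:
drive_tool(
  plan=[
    {"ax": 0, "ay": 0, "az": 0, "x": 0, "y": 0, "z": 0.001, "fingers": 0.04},
    {"ax": 0, "ay": 0, "az": 0, "x": 0, "y": 0, "z": 0.001, "fingers": 0.04},
  ],
)

```text
t: 8.9
ee_pos: [0.6113, 0.2843, 0.1534]
orientation: [-1.577, -0.004, -0.214]
ft_force: [-1.2, -5.0, 2.8]
finger_gap: 0.471
```

Request:
drive_tool(
  plan=[
    {"ax": 0, "ay": 0, "az": 0, "x": 0, "y": -0.001, "z": -0.01, "fingers": 0.04},
    {"ax": 0, "ay": 0, "az": 0, "x": 0, "y": -0.002, "z": -0.018, "fingers": 0.04},
    {"ax": 0, "ay": 0, "az": 0, "x": 0, "y": -0.003, "z": -0.022, "fingers": 0.04},
    {"ax": 0, "ay": 0, "az": 0, "x": 0, "y": -0.003, "z": -0.022, "fingers": 0.04},
  ],
)

```text
t: 9.3
ee_pos: [0.6066, 0.2623, 0.1569]
orientation: [-1.576, -0.004, -0.215]
ft_force: [0.5, -0.3, 0.5]
finger_gap: 0.47
```

Request:
drive_tool(
  plan=[
    {"ax": 0, "ay": 0, "az": 0, "x": 0, "y": 0, "z": -0.001, "fingers": 0.04},
    {"ax": 0, "ay": 0, "az": 0, "x": 0, "y": 0, "z": -0.0015, "fingers": 0.04},
    {"ax": 0, "ay": 0, "az": 0, "x": 0, "y": 0, "z": -0.0015, "fingers": 0.04},
  ],
)

```text
t: 9.6
ee_pos: [0.6063, 0.261, 0.1568]
orientation: [-1.576, -0.004, -0.214]
ft_force: [0.7, -0.0, -0.6]
finger_gap: 0.468
```

Request:
drive_tool(
  plan=[
    {"ax": 0, "ay": 0, "az": 0, "x": 0, "y": 0, "z": -0.001, "fingers": 0.04},
    {"ax": 0, "ay": 0, "az": 0, "x": 0, "y": 0, "z": -0.0015, "fingers": 0.04},
    {"ax": 0, "ay": 0, "az": 0, "x": 0, "y": 0, "z": -0.0015, "fingers": 0.04},
  ],
)

```text
t: 9.9
ee_pos: [0.606, 0.2596, 0.1568]
orientation: [-1.576, -0.004, -0.214]
ft_force: [-0.2, 0.4, -0.4]
finger_gap: 0.465
```

Request:
drive_tool(
  plan=[
    {"ax": 0, "ay": 0, "az": 0, "x": 0, "y": 0, "z": -0.001, "fingers": 0.04},
    {"ax": 0, "ay": 0, "az": 0, "x": 0, "y": 0, "z": -0.0015, "fingers": 0.04},
    {"ax": 0, "ay": 0, "az": 0, "x": 0, "y": 0, "z": -0.0015, "fingers": 0.04},
  ],
)

```text
t: 10.2
ee_pos: [0.6059, 0.259, 0.1569]
orientation: [-1.574, -0.004, -0.214]
ft_force: [1.1, 5.7, -1.3]
finger_gap: 0.463
```

Request:
drive_tool(
  plan=[
    {"ax": 0, "ay": 0, "az": 0, "x": 0, "y": 0, "z": -0.001, "fingers": 0.04},
    {"ax": 0, "ay": 0, "az": 0, "x": 0, "y": 0, "z": -0.0015, "fingers": 0.04},
    {"ax": 0, "ay": 0, "az": 0, "x": 0, "y": 0, "z": -0.0015, "fingers": 0.04},
  ],
)

```text
t: 10.5
ee_pos: [0.6058, 0.2588, 0.1569]
orientation: [-1.572, -0.004, -0.213]
ft_force: [1.5, 6.3, -1.6]
finger_gap: 0.466
```

Request:
drive_tool(
  plan=[
    {"ax": 0, "ay": 0, "az": 0, "x": 0, "y": 0, "z": 0.006, "fingers": 0.04},
    {"ax": 0, "ay": 0, "az": 0, "x": 0, "y": 0, "z": 0.0125, "fingers": 0.04},
    {"ax": 0, "ay": 0, "az": 0, "x": 0, "y": -0.04, "z": 0.0125, "fingers": 0.04},
    {"ax": 0, "ay": 0, "az": 0, "x": 0, "y": -0.075, "z": 0.009, "fingers": 0.04},
    {"ax": 0, "ay": -1, "az": 0, "x": 0.006, "y": -0.078, "z": -0.03, "fingers": 0.04},
    {"ax": 0, "ay": -2, "az": 0, "x": 0.013, "y": -0.078, "z": -0.075, "fingers": 0.04},
    {"ax": 0, "ay": -3, "az": 0, "x": 0.02, "y": -0.078, "z": -0.12, "fingers": 0.04},
    {"ax": 0, "ay": -4, "az": 0, "x": 0.027, "y": -0.078, "z": -0.165, "fingers": 0.04},
    {"ax": 0, "ay": -4.5, "az": 0, "x": 0.034, "y": -0.078, "z": -0.21, "fingers": 0.04},
    {"ax": 0, "ay": -4.5, "az": 0, "x": 0.041, "y": -0.078, "z": -0.255, "fingers": 0.04},
    {"ax": 0, "ay": -4.5, "az": 0, "x": 0.048, "y": -0.078, "z": -0.3, "fingers": 0.04},
    {"ax": 0, "ay": -4.5, "az": 0, "x": 0.055, "y": -0.078, "z": -0.345, "fingers": 0.04},
    {"ax": 0, "ay": -4.5, "az": 0, "x": 0.062, "y": -0.078, "z": -0.39, "fingers": 0.04},
    {"ax": 0, "ay": -4.5, "az": 0, "x": 0.069, "y": -0.078, "z": -0.435, "fingers": 0.04},
    {"ax": 0, "ay": -4.5, "az": 0, "x": 0.076, "y": -0.078, "z": -0.48, "fingers": 0.04},
    {"ax": 0, "ay": -4.5, "az": 0, "x": 0.083, "y": -0.078, "z": -0.525, "fingers": 0.04},
    {"ax": 0, "ay": -4.5, "az": 0, "x": 0.089, "y": -0.078, "z": -0.565, "fingers": 0.04},
    {"ax": 0, "ay": -4.5, "az": 0, "x": 0.091, "y": -0.078, "z": -0.579, "fingers": 0.04},
    {"ax": 0, "ay": -4.5, "az": 0, "x": 0.091, "y": -0.078, "z": -0.579, "fingers": 0.04},
  ],
)

```text
t: 12.4
ee_pos: [0.5714, -0.3284, 0.2351]
orientation: [-1.572, -0.003, -0.138]
ft_force: [0.2, -0.1, 0.5]
finger_gap: 0.467
```

```bash
python3 - <<'E'
from rig import *
import cv2
s=observe();print(s['t'],s['ee_pos'],s['orientation'],s['ft_force'],s['finger_gap'])
for n in ['wrist']: cv2.imwrite(f'pics/{n}5.png',grab_frame(n)['color'][:,:,::-1])
E
```

```text
12.4 [ 0.57137863 -0.32840894  0.23511114] [-1.57228078 -0.00278173 -0.13787237] [ 0.17532763 -0.1445635   0.48018596] 0.4670629991380478
```

View pics/wrist5.png

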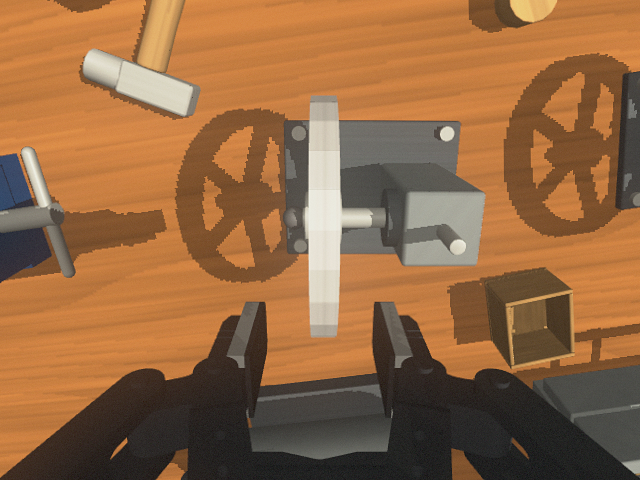

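Request:
drive_tool(
  plan=[
    {"ax": 0, "ay": 0, "az": 0, "x": 0, "y": 0.04, "z": 0.001, "fingers": 0.04},
    {"ax": 0, "ay": 0, "az": 0, "x": 0, "y": 0.072, "z": 0.001, "fingers": 0.04},
    {"ax": 0, "ay": 0, "az": 0, "x": 0, "y": 0.079, "z": 0.001, "fingers": 0.04},
    {"ax": 0, "ay": 0, "az": 0, "x": 0, "y": 0.08, "z": 0.006, "fingers": 0.04},
    {"ax": 0, "ay": 0, "az": 0, "x": 0, "y": 0.08, "z": 0.009, "fingers": 0.04},
    {"ax": 0, "ay": 0, "az": 0, "x": 0, "y": 0.08, "z": 0.011, "fingers": 0.04},
    {"ax": 0, "ay": 0, "az": 0, "x": 0, "y": 0.08, "z": 0.011, "fingers": 0.04},
  ],
)

```text
t: 13.15
ee_pos: [0.5744, -0.3156, 0.1573]
orientation: [-1.573, -0.005, -0.135]
ft_force: [-0.6, 0.6, 0.2]
finger_gap: 0.467
```

Request:
drive_tool(
  plan=[
    {"ax": 0, "ay": 0, "az": 0, "x": 0, "y": 0, "z": 0.001, "fingers": 0.04},
    {"ax": 0, "ay": 0, "az": 0, "x": 0, "y": 0, "z": 0.0015, "fingers": 0.04},
    {"ax": 0, "ay": 0, "az": 0, "x": 0, "y": 0, "z": 0.0015, "fingers": 0.04},
  ],
)

```text
t: 13.45
ee_pos: [0.5747, -0.3143, 0.1577]
orientation: [-1.573, -0.006, -0.135]
ft_force: [-0.5, -0.9, -0.8]
finger_gap: 0.474
```

Request:
drive_tool(
  plan=[
    {"ax": 0, "ay": 0, "az": 0, "x": 0, "y": 0, "z": 0.001, "fingers": 0.04},
    {"ax": 0, "ay": 0, "az": 0, "x": 0, "y": 0, "z": 0.0015, "fingers": 0.04},
    {"ax": 0, "ay": 0, "az": 0, "x": 0, "y": 0, "z": 0.0015, "fingers": 0.04},
  ],
)

```text
t: 13.75
ee_pos: [0.5748, -0.3137, 0.1577]
orientation: [-1.575, -0.006, -0.136]
ft_force: [-1.7, -3.6, -0.8]
finger_gap: 0.468
```

Request:
drive_tool(
  plan=[
    {"ax": 0, "ay": 0, "az": 0, "x": 0, "y": 0, "z": 0.001, "fingers": 0.04},
    {"ax": 0, "ay": 0, "az": 0, "x": 0, "y": 0, "z": 0.0015, "fingers": 0.04},
    {"ax": 0, "ay": 0, "az": 0, "x": 0, "y": 0, "z": 0.0015, "fingers": 0.04},
  ],
)

```text
t: 14.05
ee_pos: [0.5748, -0.3134, 0.1576]
orientation: [-1.577, -0.006, -0.137]
ft_force: [-0.9, -6.7, -0.8]
finger_gap: 0.467
```

Request:
drive_tool(
  plan=[
    {"ax": 0, "ay": 0, "az": 0, "x": 0, "y": 0, "z": -0.009, "fingers": 0.04},
    {"ax": 0, "ay": 0, "az": 0, "x": 0, "y": 0, "z": -0.018, "fingers": 0.04},
    {"ax": 0, "ay": 0, "az": 0, "x": 0, "y": 0, "z": -0.022, "fingers": 0.04},
    {"ax": 0, "ay": 0, "az": 0, "x": 0, "y": 0, "z": -0.024, "fingers": 0.04},
    {"ax": 0, "ay": 0, "az": 0, "x": 0, "y": 0, "z": -0.024, "fingers": 0.04},
  ],
)

```text
t: 14.55
ee_pos: [0.5715, -0.3373, 0.1577]
orientation: [-1.576, -0.006, -0.137]
ft_force: [-0.3, -0.4, 0.4]
finger_gap: 0.471
```

Request:
drive_tool(
  plan=[
    {"ax": 0, "ay": 0, "az": 0, "x": 0, "y": 0, "z": -0.001, "fingers": 0.04},
    {"ax": 0, "ay": 0, "az": 0, "x": 0, "y": 0, "z": -0.0015, "fingers": 0.04},
    {"ax": 0, "ay": 0, "az": 0, "x": 0, "y": 0, "z": -0.0015, "fingers": 0.04},
  ],
)

```text
t: 14.85
ee_pos: [0.5713, -0.3387, 0.1577]
orientation: [-1.576, -0.006, -0.137]
ft_force: [-0.6, 0.1, -0.2]
finger_gap: 0.473
```

Request:
drive_tool(
  plan=[
    {"ax": 0, "ay": 0, "az": 0, "x": 0, "y": 0, "z": -0.001, "fingers": 0.04},
    {"ax": 0, "ay": 0, "az": 0, "x": 0, "y": 0, "z": -0.0015, "fingers": 0.04},
    {"ax": 0, "ay": 0, "az": 0, "x": 0, "y": 0, "z": -0.0015, "fingers": 0.04},
  ],
)

```text
t: 15.15
ee_pos: [0.5712, -0.3392, 0.1577]
orientation: [-1.574, -0.006, -0.136]
ft_force: [0.4, 4.0, 0.4]
finger_gap: 0.47
```

Request:
drive_tool(
  plan=[
    {"ax": 0, "ay": 0, "az": 0, "x": 0, "y": 0, "z": -0.001, "fingers": 0.04},
    {"ax": 0, "ay": 0, "az": 0, "x": 0, "y": 0, "z": -0.0015, "fingers": 0.04},
    {"ax": 0, "ay": 0, "az": 0, "x": 0, "y": 0, "z": -0.0015, "fingers": 0.04},
  ],
)

```text
t: 15.45
ee_pos: [0.5711, -0.3394, 0.1576]
orientation: [-1.572, -0.006, -0.136]
ft_force: [0.5, 6.9, 2.0]
finger_gap: 0.469
```

Request:
drive_tool(
  plan=[
    {"ax": 0, "ay": 0, "az": 0, "x": 0, "y": 0, "z": 0.006, "fingers": 0.04},
    {"ax": 0, "ay": 0, "az": 0, "x": 0, "y": 0, "z": 0.0125, "fingers": 0.04},
    {"ax": 0, "ay": 0, "az": 0, "x": 0, "y": -0.04, "z": 0.0125, "fingers": 0.04},
    {"ax": 0, "ay": 0, "az": 0, "x": 0, "y": -0.08, "z": 0.0125, "fingers": 0.04},
    {"ax": 0, "ay": 8, "az": 0, "x": -0.015, "y": -0.085, "z": 0.05, "fingers": 0.05},
    {"ax": 0, "ay": 16, "az": 0, "x": -0.033, "y": -0.085, "z": 0.09, "fingers": 0.06},
    {"ax": 0, "ay": 24, "az": 0, "x": -0.051, "y": -0.085, "z": 0.13, "fingers": 0.07},
    {"ax": 0, "ay": 32, "az": 0, "x": -0.069, "y": -0.085, "z": 0.17, "fingers": 0.07},
    {"ax": 0, "ay": 40, "az": 0, "x": -0.087, "y": -0.085, "z": 0.21, "fingers": 0.07},
    {"ax": 0, "ay": 48, "az": 0, "x": -0.105, "y": -0.085, "z": 0.25, "fingers": 0.07},
    {"ax": 0, "ay": 56, "az": 0, "x": -0.123, "y": -0.085, "z": 0.29, "fingers": 0.07},
    {"ax": 0, "ay": 64, "az": 0, "x": -0.141, "y": -0.085, "z": 0.33, "fingers": 0.07},
    {"ax": 0, "ay": 72, "az": 0, "x": -0.159, "y": -0.085, "z": 0.37, "fingers": 0.07},
    {"ax": 0, "ay": 80, "az": 0, "x": -0.177, "y": -0.085, "z": 0.41, "fingers": 0.07},
    {"ax": 0, "ay": 80, "az": 0, "x": -0.19, "y": -0.085, "z": 0.45, "fingers": 0.07},
    {"ax": 0, "ay": 80, "az": 0, "x": -0.199, "y": -0.085, "z": 0.474, "fingers": 0.07},
    {"ax": 0, "ay": 80, "az": 0, "x": -0.199, "y": -0.085, "z": 0.474, "fingers": 0.07},
    {"ax": 0, "ay": 80, "az": 0, "x": -0.199, "y": -0.085, "z": 0.474, "fingers": 0.07},
  ],
)

```text
t: 17.25
ee_pos: [0.4376, 0.1575, 0.241]
orientation: [-1.564, -0.003, -1.53]
ft_force: [-0.9, -1.6, 0.2]
finger_gap: 0.821
```

```bash
python3 - <<'E'
from rig import *
import cv2
s=observe();print(s['t'],s['joint_pos'],s['ee_pos'],s['orientation'],s['ft_force'],s['finger_gap'])
for n in ['wrist']: cv2.imwrite(f'pics/{n}6.png',grab_frame(n)['color'][:,:,::-1])
E
```

```text
17.25 [ 0.17526829  0.09295987 -0.20681434  1.26519757 -0.00417343  1.7054434 ] [0.43759972 0.15746481 0.24096461] [-1.56446422 -0.00335369 -1.53019788] [-0.91949666 -1.62905532  0.1816125 ] 0.8213848107788192
```

View pics/wrist6.png

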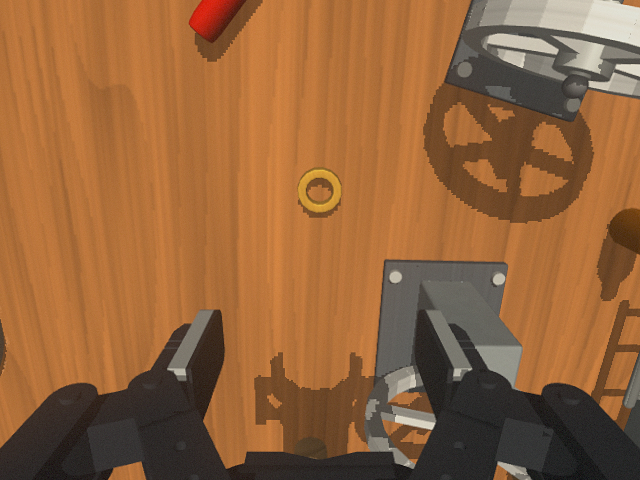

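```bash
python3 - <<'E'
from h import *
np.set_printoptions(precision=4,suppress=True)
pos=np.array([0.43759972,0.15746481,0.24096461]);ori=[-1.56446422,-0.00335369,-1.53019788]
im=cv2.imread('pics/wrist6.png');hsv=cv2.cvtColor(im,cv2.COLOR_BGR2HSV)
m=cv2.inRange(hsv[150:230,280:360],(20,120,120),(32,255,255));ys,xs=np.nonzero(m)
(c,s,a)=cv2.minAreaRect(cv2.convexHull(np.c_[xs+280,ys+150].astype(np.int32)));print(c,s)
P=won(pos,ori,c,.012);print(P, Ro.from_euler('xyz',ori).as_matrix().T@(np.array([P[0],P[1],0.0])-pos))
E
```

```text
(317.84002685546875, 185.8800048828125) (33.20000076293945, 35.20000076293945)
[0.4364 0.1619 0.012 ] [-0.0053  0.2409 -0.0026]
```

Request:
drive_tool(
  plan=[
    {"ax": 0, "ay": 0, "az": 0, "x": -0.002, "y": 0.045, "z": -0.001, "fingers": 0.07},
    {"ax": 0, "ay": 0, "az": 0, "x": -0.002, "y": 0.09, "z": -0.001, "fingers": 0.07},
    {"ax": 0, "ay": 0, "az": 0, "x": -0.002, "y": 0.135, "z": -0.001, "fingers": 0.07},
    {"ax": 0, "ay": 0, "az": 0, "x": -0.002, "y": 0.18, "z": -0.001, "fingers": 0.07},
    {"ax": 0, "ay": 0, "az": 0, "x": -0.002, "y": 0.21, "z": -0.001, "fingers": 0.07},
    {"ax": 0, "ay": 0, "az": 0, "x": -0.002, "y": 0.22, "z": -0.001, "fingers": 0.07},
    {"ax": 0, "ay": 0, "az": 0, "x": -0.002, "y": 0.22, "z": -0.001, "fingers": 0.07},
  ],
)

```text
t: 18.0
ee_pos: [0.4374, 0.1569, 0.0199]
orientation: [-1.568, -0.004, -1.534]
ft_force: [-0.8, 0.2, 0.3]
finger_gap: 0.818
```

```bash
python3 - <<'E'
from rig import *
import cv2
s=observe();print(s['t'],s['ee_pos'],s['orientation'],s['ft_force'],s['finger_gap'])
for n in ['wrist']: cv2.imwrite(f'pics/{n}7.png',grab_frame(n)['color'][:,:,::-1])
E
```

```text
18.0 [0.43741535 0.15692973 0.01992833] [-1.56750258 -0.00392882 -1.53364999] [-0.76557835  0.23306339  0.32452251] 0.8178093814851088
```

View pics/wrist7.png

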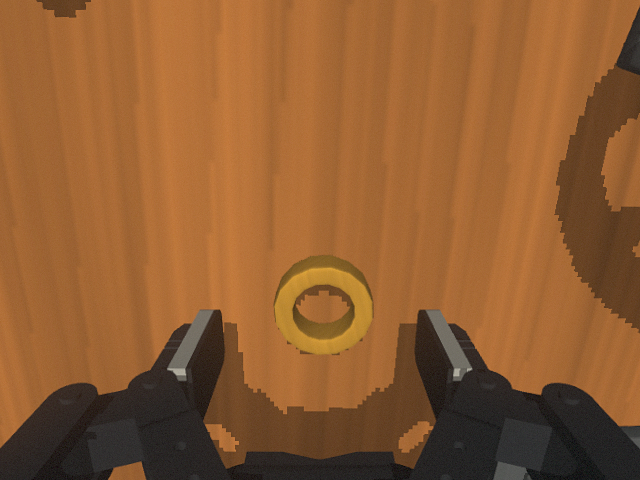

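```bash
python3 - <<'E'
from h import *
np.set_printoptions(precision=4,suppress=True)
pos=np.array([0.43741535,0.15692973,0.01992833]);ori=[-1.56750258,-0.00392882,-1.53364999]
P=won(pos,ori,(323.5,310),.014);print(P, Ro.from_euler('xyz',ori).as_matrix().T@(np.array([P[0],P[1],0.0])-pos))
E
```

```text
[0.4377 0.1592 0.014 ] [-0.0023  0.0199  0.0003]
```

Request:
drive_tool(
  newtons=30,
  plan=[
    {"ax": 0, "ay": 0, "az": 0, "x": -0.002, "y": 0.01, "z": 0, "fingers": 0.07},
    {"ax": 0, "ay": 0, "az": 0, "x": -0.002, "y": 0.0175, "z": 0, "fingers": 0.06},
    {"ax": 0, "ay": 0, "az": 0, "x": -0.002, "y": 0.0175, "z": 0, "fingers": 0.03},
    {"ax": 0, "ay": 0, "az": 0, "x": -0.002, "y": 0.0175, "z": 0, "fingers": 0.03},
    {"ax": 0, "ay": 0, "az": 0, "x": -0.002, "y": 0.0175, "z": 0, "fingers": 0.03},
    {"ax": 0, "ay": 0, "az": 0, "x": -0.002, "y": 0.0175, "z": 0, "fingers": 0.03},
    {"ax": 0, "ay": 0, "az": 0, "x": -0.002, "y": 0.0175, "z": 0, "fingers": 0.03},
    {"ax": 0, "ay": 0, "az": 0, "x": -0.002, "y": 0.0175, "z": 0, "fingers": 0.03},
    {"ax": 0, "ay": 0, "az": 0, "x": -0.002, "y": 0.0175, "z": 0, "fingers": 0.03},
  ],
)

```text
t: 18.95
ee_pos: [0.4389, 0.1595, 0.0041]
orientation: [-1.564, -0.003, -1.533]
ft_force: [-2.3, -0.3, 5.9]
finger_gap: 0.45
```

Request:
drive_tool(
  plan=[
    {"ax": 0, "ay": 0, "az": 0, "x": 0, "y": -0.02, "z": 0, "fingers": 0.03},
    {"ax": 0, "ay": 0, "az": 0, "x": 0, "y": -0.06, "z": 0, "fingers": 0.03},
    {"ax": 0, "ay": 0, "az": 0, "x": 0, "y": -0.105, "z": 0, "fingers": 0.03},
    {"ax": 0, "ay": 0, "az": 0, "x": 0, "y": -0.15, "z": 0, "fingers": 0.03},
    {"ax": 0, "ay": 0, "az": 0, "x": 0, "y": -0.19, "z": 0, "fingers": 0.03},
    {"ax": 0, "ay": 0, "az": 0, "x": 0, "y": -0.2, "z": 0, "fingers": 0.03},
    {"ax": 0, "ay": 0, "az": 0, "x": 0, "y": -0.2, "z": 0, "fingers": 0.03},
  ],
)

```text
t: 19.65
ee_pos: [0.439, 0.1603, 0.2057]
orientation: [-1.56, -0.003, -1.533]
ft_force: [0.4, -0.1, -1.8]
finger_gap: 0.447
```

```bash
python3 - <<'E'
from rig import *
import cv2
s=observe();print(s['t'],s['ee_pos'],s['orientation'],s['ft_force'],s['finger_gap'])
for n in ['wrist']: cv2.imwrite(f'pics/{n}8.png',grab_frame(n)['color'][:,:,::-1])
E
```

```text
19.65 [0.43895022 0.16031475 0.20573636] [-1.56021855 -0.00273015 -1.53314923] [ 0.40266012 -0.11118035 -1.81350666] 0.4466198460041717
```

View pics/wrist8.png

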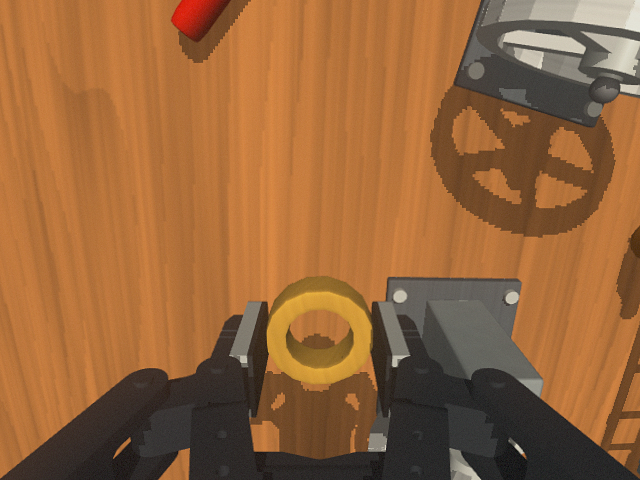

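Request:
drive_tool(
  plan=[
    {"ax": -0.6, "ay": 0, "az": 0, "x": 0.025, "y": 0, "z": 0.03, "fingers": 0.03},
    {"ax": -0.6, "ay": 0, "az": 0, "x": 0.055, "y": 0, "z": 0.06, "fingers": 0.03},
    {"ax": -0.6, "ay": 0, "az": 0, "x": 0.085, "y": 0, "z": 0.09, "fingers": 0.03},
    {"ax": -0.6, "ay": 0, "az": 0, "x": 0.108, "y": 0, "z": 0.114, "fingers": 0.03},
    {"ax": -0.6, "ay": 0, "az": 0, "x": 0.116, "y": 0, "z": 0.121, "fingers": 0.03},
    {"ax": -0.6, "ay": 0, "az": 0, "x": 0.116, "y": 0, "z": 0.121, "fingers": 0.03},
    {"ax": -0.6, "ay": 0, "az": 0, "x": 0.116, "y": 0, "z": 0.121, "fingers": 0.03},
  ],
)

```text
t: 20.4
ee_pos: [0.5614, 0.0493, 0.2035]
orientation: [-1.578, -0.002, -1.533]
ft_force: [0.7, -1.0, -0.1]
finger_gap: 0.451
```

```bash
python3 - <<'E'
from rig import *
import cv2
s=observe();print(s['t'],s['ee_pos'],s['orientation'],s['ft_force'],s['finger_gap'])
for n in ['wrist','side','scene']: cv2.imwrite(f'pics/{n}9.png',grab_frame(n)['color'][:,:,::-1])
a=cv2.imread('pics/side9.png')[130:330,220:420];b=cv2.imread('pics/scene9.png')[120:320,260:460]
import numpy as np
cv2.imwrite('pics/two9.png',cv2.resize(np.hstack([a,b]),None,fx=2,fy=2,interpolation=2))
E
```

```text
20.4 [0.5614122  0.04927092 0.20349267] [-1.57784069 -0.00246914 -1.53302658] [ 0.65509397 -0.99576939 -0.13306637] 0.45088118212508704
```

View pics/wrist9.png

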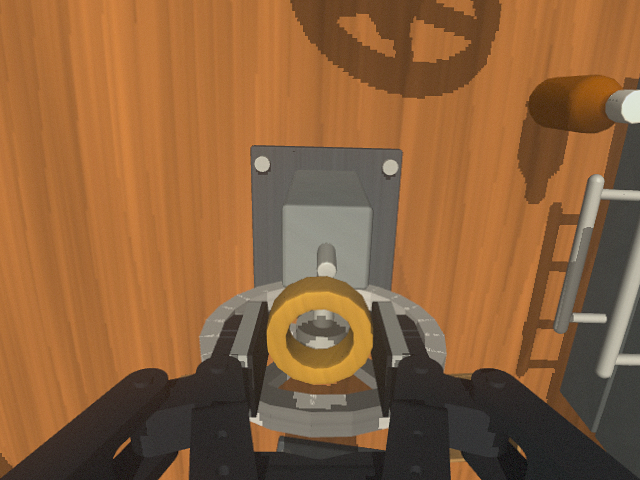

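View pics/two9.png

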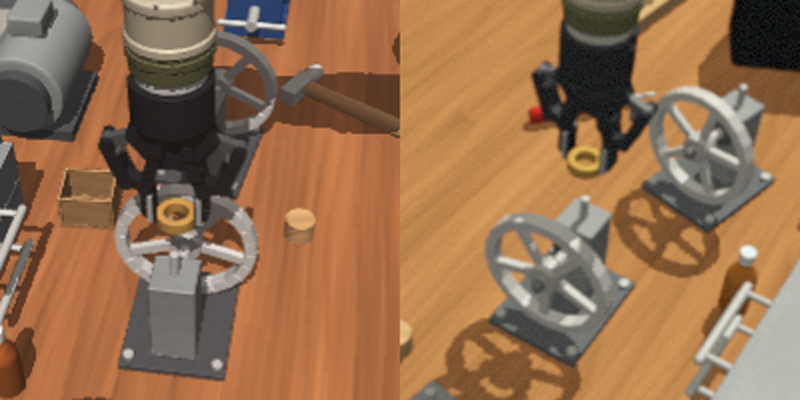

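```bash
python3 - <<'E'
from h import *
np.set_printoptions(precision=4,suppress=True)
pos=np.array([0.5614122,0.04927092,0.20349267]);ori=[-1.57784069,-0.00246914,-1.53302658]
Rm=Ro.from_euler('xyz',ori).as_matrix()
P=won(pos,ori,(327,269),.155);Q=won(pos,ori,(320,338),.2135)
print(P,Q,Rm.T@(P-pos),Rm.T@(Q-pos))
E
```

```text
[0.5635 0.0509 0.155 ] [0.5605 0.0488 0.2135] [-0.0017  0.0485  0.0025] [ 0.0004 -0.01   -0.001 ]
```

Request:
drive_tool(
  plan=[
    {"ax": 0.4, "ay": 0, "az": 0, "x": -0.001, "y": 0.005, "z": 0.003, "fingers": 0.03},
    {"ax": 0.4, "ay": 0, "az": 0, "x": -0.001, "y": 0.03, "z": 0.003, "fingers": 0.03},
    {"ax": 0.4, "ay": 0, "az": 0, "x": -0.001, "y": 0.05, "z": 0.003, "fingers": 0.03},
    {"ax": 0.4, "ay": 0, "az": 0, "x": -0.001, "y": 0.063, "z": 0.003, "fingers": 0.03},
    {"ax": 0.4, "ay": 0, "az": 0, "x": -0.001, "y": 0.063, "z": 0.003, "fingers": 0.03},
  ],
)

```text
t: 21.05
ee_pos: [0.5628, 0.0513, 0.14]
orientation: [-1.572, -0.003, -1.531]
ft_force: [-0.4, 0.8, -0.1]
finger_gap: 0.449
```

```bash
python3 - <<'E'
from rig import *
import cv2,numpy as np
s=observe();print(s['t'],s['ee_pos'],s['orientation'],s['ft_force'],s['finger_gap'])
for n in ['wrist','side']: cv2.imwrite(f'pics/{n}10.png',grab_frame(n)['color'][:,:,::-1])
a=cv2.imread('pics/side10.png')[200:350,230:430];b=cv2.imread('pics/wrist10.png')[230:480,220:420]
cv2.imwrite('pics/two10.png',np.hstack([cv2.resize(a,(500,375),interpolation=2),cv2.resize(b,(300,375))]))
E
```

```text
21.05 [0.56284259 0.05131536 0.13999581] [-1.57161303 -0.00254207 -1.53090366] [-0.36230379  0.80866612 -0.08720856] 0.4492816053651978
```

View pics/two10.png

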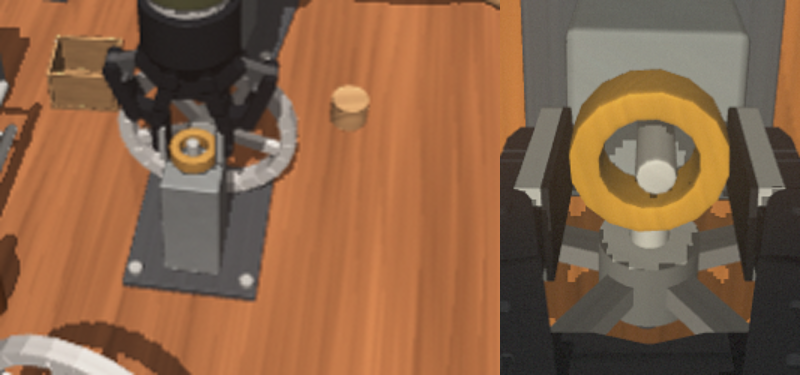

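Request:
drive_tool(
  plan=[
    {"ax": 0, "ay": 0, "az": 0, "x": 0.001, "y": 0.005, "z": 0, "fingers": 0.03},
    {"ax": 0, "ay": 0, "az": 0, "x": 0.001, "y": 0.0085, "z": 0, "fingers": 0.03},
    {"ax": 0, "ay": 0, "az": 0, "x": 0.001, "y": 0.0085, "z": 0, "fingers": 0.03},
  ],
)

```text
t: 21.45
ee_pos: [0.5646, 0.05, 0.1337]
orientation: [-1.568, -0.003, -1.531]
ft_force: [-0.1, -0.6, -0.0]
finger_gap: 0.453
```

Request:
drive_tool(
  plan=[
    {"ax": 0, "ay": 0, "az": 0, "x": 0, "y": 0.002, "z": 0, "fingers": 0.03},
    {"ax": 0, "ay": 0, "az": 0, "x": 0, "y": 0.0035, "z": 0, "fingers": 0.03},
    {"ax": 0, "ay": 0, "az": 0, "x": 0, "y": 0.0035, "z": 0, "fingers": 0.03},
  ],
)

```text
t: 21.75
ee_pos: [0.5645, 0.0499, 0.13]
orientation: [-1.568, -0.003, -1.531]
ft_force: [0.3, 0.3, 0.5]
finger_gap: 0.449
```

Request:
drive_tool(
  plan=[
    {"ax": 0, "ay": 0, "az": 0, "x": 0, "y": 0, "z": 0, "fingers": 0.044},
    {"ax": 0, "ay": 0, "az": 0, "x": 0, "y": 0, "z": 0, "fingers": 0.05},
    {"ax": 0, "ay": 0, "az": 0, "x": 0, "y": 0, "z": 0, "fingers": 0.056},
    {"ax": 0, "ay": 0, "az": 0, "x": 0, "y": 0, "z": 0, "fingers": 0.06},
    {"ax": 0, "ay": 0, "az": 0, "x": 0, "y": 0, "z": 0, "fingers": 0.06},
    {"ax": 0, "ay": 0, "az": 0, "x": 0, "y": -0.02, "z": 0, "fingers": 0.06},
    {"ax": 0, "ay": 0, "az": 0, "x": 0, "y": -0.06, "z": 0, "fingers": 0.06},
    {"ax": 0, "ay": 0, "az": 0, "x": 0, "y": -0.1, "z": 0, "fingers": 0.06},
    {"ax": 0, "ay": 0, "az": 0, "x": 0, "y": -0.105, "z": 0, "fingers": 0.05},
    {"ax": 0, "ay": 0, "az": 0, "x": 0, "y": -0.105, "z": 0, "fingers": 0.04},
  ],
)

```text
t: 22.75
ee_pos: [0.5653, 0.0502, 0.2367]
orientation: [-1.564, -0.003, -1.531]
ft_force: [0.6, 0.4, -0.9]
finger_gap: 0.467
```

```bash
python3 - <<'E'
from rig import *
import cv2,numpy as np
s=observe();print(s['t'],s['ee_pos'],s['orientation'],s['ft_force'],s['finger_gap'])
for n in ['wrist','side']: cv2.imwrite(f'pics/{n}11.png',grab_frame(n)['color'][:,:,::-1])
a=cv2.imread('pics/side11.png')[200:350,230:430];b=cv2.imread('pics/wrist11.png')[150:400,220:420]
cv2.imwrite('pics/two11.png',np.hstack([cv2.resize(a,(500,375),interpolation=2),cv2.resize(b,(300,375))]))
E
```

```text
22.75 [0.5652706  0.05017504 0.2366594 ] [-1.56447932 -0.00321742 -1.53136519] [ 0.58235658  0.42469776 -0.94879499] 0.46738565113381275
```

View pics/two11.png

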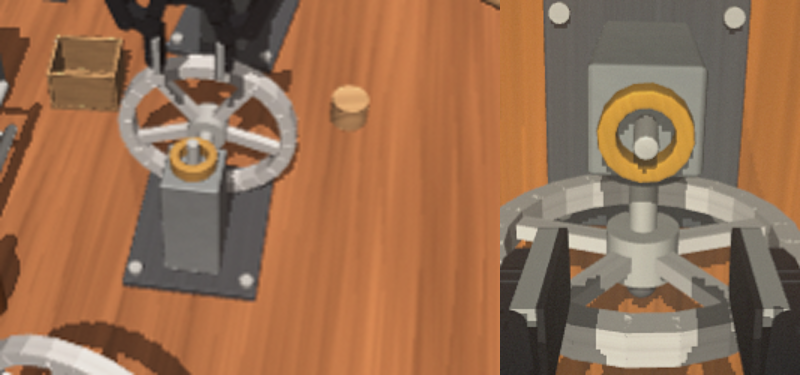

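Request:
drive_tool(
  plan=[
    {"ax": 0, "ay": -8.5, "az": 0, "x": 0.01, "y": 0, "z": 0, "fingers": 0.04},
    {"ax": 0, "ay": -17, "az": 0, "x": 0.02, "y": 0, "z": 0, "fingers": 0.04},
    {"ax": 0, "ay": -25.5, "az": 0, "x": 0.03, "y": 0, "z": 0, "fingers": 0.04},
    {"ax": 0, "ay": -34, "az": 0, "x": 0.04, "y": 0, "z": 0, "fingers": 0.04},
    {"ax": 0, "ay": -42.5, "az": 0, "x": 0.05, "y": 0, "z": 0, "fingers": 0.04},
    {"ax": 0, "ay": -51, "az": 0, "x": 0.06, "y": 0, "z": 0, "fingers": 0.04},
    {"ax": 0, "ay": -59.5, "az": 0, "x": 0.07, "y": 0, "z": 0, "fingers": 0.04},
    {"ax": 0, "ay": -68, "az": 0, "x": 0.076, "y": 0, "z": -0.001, "fingers": 0.04},
    {"ax": 0, "ay": -76.5, "az": 0, "x": 0.076, "y": 0, "z": -0.001, "fingers": 0.04},
    {"ax": 0, "ay": -85, "az": 0, "x": 0.076, "y": 0, "z": -0.001, "fingers": 0.04},
    {"ax": 0, "ay": -90, "az": 0, "x": 0.076, "y": 0, "z": -0.001, "fingers": 0.04},
    {"ax": 0, "ay": -90, "az": 0, "x": 0.076, "y": 0, "z": -0.001, "fingers": 0.04},
    {"ax": 0, "ay": -90, "az": 0, "x": 0.076, "y": 0, "z": -0.001, "fingers": 0.04},
  ],
)

```text
t: 24.15
ee_pos: [0.565, -0.0256, 0.2326]
orientation: [-1.573, 0.001, 0.037]
ft_force: [0.2, 0.5, 1.3]
finger_gap: 0.469
```

```bash
python3 - <<'E'
from rig import *
import cv2
s=observe();print(s['t'],s['joint_pos'],s['ee_pos'],s['orientation'],s['ft_force'],s['finger_gap'])
for n in ['wrist']: cv2.imwrite(f'pics/{n}12.png',grab_frame(n)['color'][:,:,::-1])
E
```

```text
24.15 [-0.18598093  0.29529595  0.02454083  1.30093225 -0.00240666 -0.22315672] [ 0.56495817 -0.02563126  0.23260826] [-1.57294611e+00  1.40156131e-03  3.71753524e-02] [0.17945153 0.50038458 1.33151622] 0.46856400464810993
```

View pics/wrist12.png

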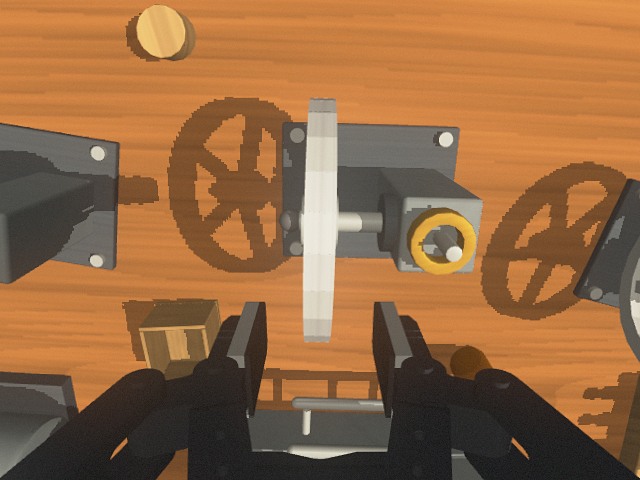

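Request:
drive_tool(
  plan=[
    {"ax": 0, "ay": 0, "az": 0, "x": 0, "y": 0.04, "z": 0, "fingers": 0.04},
    {"ax": 0, "ay": 0, "az": 0, "x": 0, "y": 0.07, "z": 0, "fingers": 0.04},
    {"ax": 0, "ay": 0, "az": 0, "x": 0, "y": 0.0745, "z": 0, "fingers": 0.04},
    {"ax": 0, "ay": 0, "az": 0, "x": 0, "y": 0.0745, "z": 0.006, "fingers": 0.04},
    {"ax": 0, "ay": 0, "az": 0, "x": 0, "y": 0.0745, "z": 0.01, "fingers": 0.04},
    {"ax": 0, "ay": 0, "az": 0, "x": 0, "y": 0.0745, "z": 0.012, "fingers": 0.04},
    {"ax": 0, "ay": 0, "az": 0, "x": 0, "y": 0.0745, "z": 0.014, "fingers": 0.04},
    {"ax": 0, "ay": 0, "az": 0, "x": 0, "y": 0.0745, "z": 0.016, "fingers": 0.04},
    {"ax": 0, "ay": 0, "az": 0, "x": 0, "y": 0.0745, "z": 0.016, "fingers": 0.04},
  ],
)

```text
t: 25.1
ee_pos: [0.565, -0.0099, 0.1592]
orientation: [-1.574, -0.001, 0.038]
ft_force: [2.1, -1.4, 1.2]
finger_gap: 0.474
```

Request:
drive_tool(
  plan=[
    {"ax": 0, "ay": 0, "az": 0, "x": 0, "y": 0, "z": 0.001, "fingers": 0.04},
    {"ax": 0, "ay": 0, "az": 0, "x": 0, "y": 0, "z": 0.002, "fingers": 0.04},
    {"ax": 0, "ay": 0, "az": 0, "x": 0, "y": 0, "z": 0.002, "fingers": 0.04},
  ],
)

```text
t: 25.4
ee_pos: [0.565, -0.008, 0.1592]
orientation: [-1.574, -0.001, 0.037]
ft_force: [-0.5, -2.7, 2.0]
finger_gap: 0.468
```

Request:
drive_tool(
  plan=[
    {"ax": 0, "ay": 0, "az": 0, "x": 0, "y": 0, "z": 0.001, "fingers": 0.04},
    {"ax": 0, "ay": 0, "az": 0, "x": 0, "y": 0, "z": 0.002, "fingers": 0.04},
    {"ax": 0, "ay": 0, "az": 0, "x": 0, "y": 0, "z": 0.002, "fingers": 0.04},
  ],
)

```text
t: 25.7
ee_pos: [0.565, -0.0066, 0.1593]
orientation: [-1.576, -0.001, 0.037]
ft_force: [0.3, -5.4, 1.1]
finger_gap: 0.473
```

Request:
drive_tool(
  plan=[
    {"ax": 0, "ay": 0, "az": 0, "x": 0, "y": 0, "z": 0.0015, "fingers": 0.04},
    {"ax": 0, "ay": 0, "az": 0, "x": 0, "y": 0, "z": 0.002, "fingers": 0.04},
    {"ax": 0, "ay": 0, "az": 0, "x": 0, "y": 0, "z": 0.002, "fingers": 0.04},
  ],
)

```text
t: 26.0
ee_pos: [0.565, -0.0062, 0.1593]
orientation: [-1.579, -0.001, 0.036]
ft_force: [0.0, -7.9, 0.1]
finger_gap: 0.469
```

Request:
drive_tool(
  plan=[
    {"ax": 0, "ay": 0, "az": 0, "x": 0, "y": 0, "z": 0.0015, "fingers": 0.04},
    {"ax": 0, "ay": 0, "az": 0, "x": 0, "y": 0, "z": 0.0015, "fingers": 0.04},
    {"ax": 0, "ay": 0, "az": 0, "x": 0, "y": 0, "z": 0.0015, "fingers": 0.04},
    {"ax": 0, "ay": 0, "az": 0, "x": 0, "y": 0, "z": 0.0015, "fingers": 0.04},
    {"ax": 0, "ay": 0, "az": 0, "x": 0, "y": 0, "z": 0.0015, "fingers": 0.04},
    {"ax": 0, "ay": 0, "az": 0, "x": 0, "y": 0, "z": 0.0015, "fingers": 0.04},
    {"ax": 0, "ay": 0, "az": 0, "x": 0, "y": 0, "z": 0.0015, "fingers": 0.04},
    {"ax": 0, "ay": 0, "az": 0, "x": 0, "y": 0, "z": 0.0015, "fingers": 0.04},
    {"ax": 0, "ay": 0, "az": 0, "x": 0, "y": 0, "z": 0.0015, "fingers": 0.04},
    {"ax": 0, "ay": 0, "az": 0, "x": 0, "y": 0, "z": 0.0015, "fingers": 0.04},
  ],
)

```text
t: 27.0
ee_pos: [0.565, -0.0062, 0.1592]
orientation: [-1.582, -0.0, 0.035]
ft_force: [-0.2, -8.4, 0.9]
finger_gap: 0.469
```

Request:
drive_tool(
  plan=[
    {"ax": 0, "ay": 0, "az": 0, "x": 0, "y": 0, "z": -0.003, "fingers": 0.04},
    {"ax": 0, "ay": 0, "az": 0, "x": 0, "y": 0, "z": -0.006, "fingers": 0.04},
    {"ax": 0, "ay": 0, "az": 0, "x": 0, "y": 0, "z": -0.01, "fingers": 0.04},
    {"ax": 0, "ay": 0, "az": 0, "x": 0, "y": 0, "z": -0.018, "fingers": 0.04},
    {"ax": 0, "ay": 0, "az": 0, "x": 0, "y": 0, "z": -0.025, "fingers": 0.04},
    {"ax": 0, "ay": 0, "az": 0, "x": 0, "y": 0, "z": -0.029, "fingers": 0.04},
    {"ax": 0, "ay": 0, "az": 0, "x": 0, "y": 0, "z": -0.032, "fingers": 0.04},
    {"ax": 0, "ay": 0, "az": 0, "x": 0, "y": 0, "z": -0.035, "fingers": 0.04},
    {"ax": 0, "ay": 0, "az": 0, "x": 0, "y": 0, "z": -0.035, "fingers": 0.04},
  ],
)

```text
t: 27.9
ee_pos: [0.5662, -0.0413, 0.1597]
orientation: [-1.581, -0.001, 0.034]
ft_force: [0.3, 1.3, 1.6]
finger_gap: 0.468
```

Request:
drive_tool(
  plan=[
    {"ax": 0, "ay": 0, "az": 0, "x": 0, "y": 0, "z": -0.001, "fingers": 0.04},
    {"ax": 0, "ay": 0, "az": 0, "x": 0, "y": 0, "z": -0.002, "fingers": 0.04},
    {"ax": 0, "ay": 0, "az": 0, "x": 0, "y": 0, "z": -0.002, "fingers": 0.04},
  ],
)

```text
t: 28.2
ee_pos: [0.5662, -0.0431, 0.1597]
orientation: [-1.581, -0.0, 0.035]
ft_force: [0.4, 1.8, 1.3]
finger_gap: 0.469
```

Request:
drive_tool(
  plan=[
    {"ax": 0, "ay": 0, "az": 0, "x": 0, "y": 0, "z": -0.001, "fingers": 0.04},
    {"ax": 0, "ay": 0, "az": 0, "x": 0, "y": 0, "z": -0.002, "fingers": 0.04},
    {"ax": 0, "ay": 0, "az": 0, "x": 0, "y": 0, "z": -0.002, "fingers": 0.04},
  ],
)

```text
t: 28.5
ee_pos: [0.5663, -0.0449, 0.1598]
orientation: [-1.58, -0.001, 0.035]
ft_force: [-1.1, 2.4, 1.8]
finger_gap: 0.467
```

Request:
drive_tool(
  plan=[
    {"ax": 0, "ay": 0, "az": 0, "x": 0, "y": 0, "z": -0.001, "fingers": 0.04},
    {"ax": 0, "ay": 0, "az": 0, "x": 0, "y": 0, "z": -0.002, "fingers": 0.04},
    {"ax": 0, "ay": 0, "az": 0, "x": 0, "y": 0, "z": -0.002, "fingers": 0.04},
  ],
)

```text
t: 28.8
ee_pos: [0.5663, -0.0456, 0.1597]
orientation: [-1.577, -0.001, 0.036]
ft_force: [-0.6, 8.2, 0.1]
finger_gap: 0.47
```

Firm stop reached; hold, then return to centre.

Request:
drive_tool(
  plan=[
    {"ax": 0, "ay": 0, "az": 0, "x": 0, "y": 0, "z": -0.0015, "fingers": 0.04},
    {"ax": 0, "ay": 0, "az": 0, "x": 0, "y": 0, "z": -0.0015, "fingers": 0.04},
    {"ax": 0, "ay": 0, "az": 0, "x": 0, "y": 0, "z": -0.0015, "fingers": 0.04},
    {"ax": 0, "ay": 0, "az": 0, "x": 0, "y": 0, "z": -0.0015, "fingers": 0.04},
    {"ax": 0, "ay": 0, "az": 0, "x": 0, "y": 0, "z": -0.0015, "fingers": 0.04},
    {"ax": 0, "ay": 0, "az": 0, "x": 0, "y": 0, "z": -0.0015, "fingers": 0.04},
    {"ax": 0, "ay": 0, "az": 0, "x": 0, "y": 0, "z": -0.0015, "fingers": 0.04},
    {"ax": 0, "ay": 0, "az": 0, "x": 0, "y": 0, "z": -0.0015, "fingers": 0.04},
    {"ax": 0, "ay": 0, "az": 0, "x": 0, "y": 0, "z": -0.0015, "fingers": 0.04},
    {"ax": 0, "ay": 0, "az": 0, "x": 0, "y": 0, "z": -0.0015, "fingers": 0.04},
  ],
)

```text
t: 29.8
ee_pos: [0.5663, -0.0456, 0.1597]
orientation: [-1.574, -0.001, 0.037]
ft_force: [0.2, 7.2, 0.7]
finger_gap: 0.469
```

Request:
drive_tool(
  plan=[
    {"ax": 0, "ay": 0, "az": 0, "x": 0, "y": 0, "z": 0.003, "fingers": 0.04},
    {"ax": 0, "ay": 0, "az": 0, "x": 0, "y": 0, "z": 0.006, "fingers": 0.04},
    {"ax": 0, "ay": 0, "az": 0, "x": 0, "y": 0, "z": 0.01, "fingers": 0.04},
    {"ax": 0, "ay": 0, "az": 0, "x": 0, "y": 0, "z": 0.016, "fingers": 0.04},
    {"ax": 0, "ay": 0, "az": 0, "x": 0, "y": 0, "z": 0.0195, "fingers": 0.04},
    {"ax": 0, "ay": 0, "az": 0, "x": 0, "y": 0, "z": 0.0195, "fingers": 0.04},
    {"ax": 0, "ay": 0, "az": 0, "x": 0, "y": -0.03, "z": 0.0195, "fingers": 0.04},
    {"ax": 0, "ay": 0, "az": 0, "x": 0, "y": -0.07, "z": 0.0195, "fingers": 0.04},
    {"ax": 0, "ay": 0, "az": 0, "x": -0.03, "y": -0.09, "z": 0.0195, "fingers": 0.04},
    {"ax": 0, "ay": 0, "az": 0, "x": -0.07, "y": -0.1, "z": 0.0195, "fingers": 0.04},
    {"ax": 0, "ay": 0, "az": 0, "x": -0.1, "y": -0.1, "z": 0.0195, "fingers": 0.04},
    {"ax": 0, "ay": 0, "az": 0, "x": -0.1, "y": -0.1, "z": 0.0195, "fingers": 0.04},
    {"ax": 0, "ay": 0, "az": 0, "x": -0.1, "y": -0.1, "z": 0.0195, "fingers": 0.04},
  ],
)

```text
t: 31.1
ee_pos: [0.4656, -0.0296, 0.2601]
orientation: [-1.575, -0.003, 0.036]
ft_force: [0.2, -0.5, 0.0]
finger_gap: 0.466
```

```bash
python3 - <<'E'
from rig import *
import cv2,numpy as np
s=observe();print(s['t'],s['ee_pos'],s['orientation'],s['ft_force'])
for n in ['scene','side']: cv2.imwrite(f'pics/{n}13.png',grab_frame(n)['color'][:,:,::-1])
a=cv2.imread('pics/side13.png')[200:350,230:430];b=cv2.imread('pics/scene13.png')
cv2.imwrite('pics/two13.png',np.hstack([cv2.resize(a,(400,300),interpolation=2),cv2.resize(b,(400,300))]))
E
```

```text
31.1 [ 0.46561173 -0.02960321  0.26009359] [-1.5749826  -0.00250556  0.03618611] [ 0.22137776 -0.47019453  0.01385883]
```

View pics/two13.png

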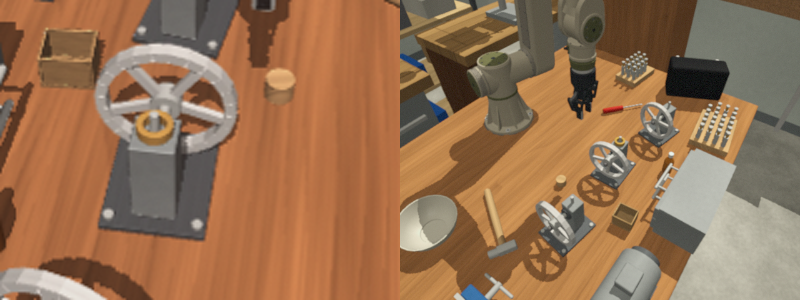

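View pics/side13.png

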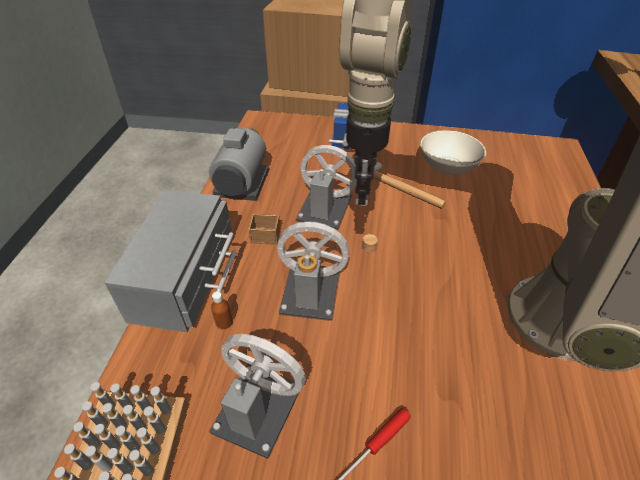

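The side view shows the ring around the middle stand's pin at (307, 263). The wheel is upright, the bystanders are where they were, and the gripper is clear.

```bash
python3 -c "
from rig import *
print(hand_in())"
```

```text
the job is handed in; nothing more can be done
None
```

The middle stand's spindle is the worn one, and the brass ring now lies flat over the pin on its bearing block. I handed the job in at about 31 s.

- **Finding the worn bearing:** I straddled each rim with the fingers open to 40 mm, so nothing was clamped, and pushed both ways. The middle wheel moved freely about 7 mm each way against roughly 1.5–2.5 N, then met a firm stop. The other two moved less than 1 mm under 5–7 N in both directions.
- **Confirming with the ring on:** I rocked the middle wheel to its stop towards the pin and held it there about 1 s at 8 N. I then rocked it to its stop away from the pin and held it about 1 s at 7–8 N. The stops were within 1 mm of the first test. No push reading in the whole job went above 8.4 N; I could read the force only at the end of each move.
- **Last checks:** The closing camera pictures show the ring around the pin on the block, the wheel back upright, and the bystanders unmoved as far as I can see. The gripper was clear, with the force reading near zero.
- **Disagreements:** The two fixed cameras differed by about 5 mm on the pin positions and about 10 mm on the ring. I relied on the wrist camera and the contact readings instead. During the ring grasp there was a brief 6 N upward force, probably the fingertips touching the bench, with no effect that I could see.

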